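# Refit the washed ventilation filters

### The arm

A 6-joint arm with a two-finger parallel gripper is mounted at the origin on the work surface. World frame = base frame: x ahead of the robot, y to its left, z up, the work surface at z = 0. Lengths are in m, angles in degrees, forces in N, time in s.
With the tool pointing down it reaches from about 0.4 to 0.825 m from the base axis. Payload 7 kg.
Tool frame: the origin (TCP) lies midway between the tips of the shut fingers; the grasp point (between the pads) lies 19 mm behind it; z points along the fingers, y is the line along which they close (so a half turn about z gives the same grasp; the last joint's range is limited). The gripper opens to 88 mm and grips with 3 to 60 N. Pads are 19 mm wide; open, the fingers measure 130 mm over their backs; the gripper's body (78 mm by 193 mm) begins 47 mm behind the grasp point.
Start: joints at [84.975, 20.546, 0.682, 0, -70.136, -16.507], TCP at [0.248, 0.628, 0.227] pointing down, gripper open.
Joint ranges: [-176.03, 176.03], [-82.01, 121.73], [-58.28, 71.71], [-173.87, 95.51], [-174.79, -0.11], [-173.66, 173.66]. Speed limits (degrees/s): [136.94, 136.94, 172.46, 180, 180, 180].

### API

Orientations are given as [roll, pitch, yaw] about the fixed x, y, z axes, in that order (R = Rz(yaw) Ry(pitch) Rx(roll)).
In Python, from plant import r, eyes, workorder gives the robot as it stands.
- The arm moves only by the tool step_arm, never from a script. Its argument "plan" is a list of rows, each a list of 5 numbers: the shift along the tool's x, y, z each as a share of 25 cm, from -1 to 1, then the turn about the tool's z as a share of 60 degrees, from -1 to 1, then the finger opening in mm, from 0 to 87.6. In form: [[x, y, z, turn, jaw], ...]. A call has 1 to 12 rows; each row is the pose to reach, as a shift and turn from the pose commanded when the call began, along the tool's axes at that moment; what a row does not reach only later rows make up. A row lasts 1/12 s, in which the tool goes at most 41.7 mm and 7.16 degrees, less where a joint would pass 70% of its speed; a pose out of reach is approached as far as the arm can. A call with a number of a shift or a turn outside -1 to 1 is refused whole. A call with a gripper value outside its range is refused whole. The fingers move at their own pace and stop on an object; "newtons" is the grip in N (left out, the last holds). Time passes only in rows, so rows that repeat a pose let the fingers close. It gives the time, the measured TCP pose, the force, the opening and the grip force at its end, in the units of the state.
- r.get_state(): the state, without advancing time (a new reading comes with each control period).
- eyes.capture(name): name is "scene" or "top" or "wrist"; returns the picture (480x640x3 uint8, red, green, blue); there is no depth.
- eyes.camera_model(name): a dict with "fov_y" (degrees; the focal length in pixels is half the picture's height over the tangent of half this angle, whatever the lens; pixels are square), "cx", "cy" (the principal point, pixels), "world_to_cam" (4x4, takes a point from world to camera coordinates); the wrist camera has in their place "hand_eye" (4x4, takes a point from camera to tool coordinates, whose origin is the TCP and whose axes are the flange's). Camera axes: x right, y up, looking along -z (the intrinsics and any distortion apply to the point x, -y, -z); pixel columns grow to the right and rows downward; lengths in m; the calibration is good to about 2 mm. A picture is of the moment at which its call begins: read the wrist's pose just before it. camera_model takes no time and is no camera call.
- workorder.close_job(): hands the job in; it is judged then, once.
The state is a dict: "time_s": time; "joints": joint angles; "qd": joint speeds; "joint_torque": joint torques, N m; "tcp_pos": TCP position; "eef_rot": TCP orientation; "contact_force": force on the tool from outside, world axes, zero at the start; "moment": the same for the moment, N m; "gripper_width": finger opening in m; "gripper_force": force on a finger pad.
Only numpy, scipy, OpenCV 4.12 (cv2) and the standard library are available. Lean on these libraries where they do the work, as an engineer would, in place of code of your own. Each camera call takes 0.05 s, during which the arm holds its last target. There are 200 camera calls.

### The job

First throw the red fan switch on the filter box fully to off, then draw each washed blue filter panel up out of the wooden drying rack, stand it in a free lane of the white filter box and slide it under the hood until it is fully home against the back wall, one filter to a lane, keeping the filters upright and never laying them down. Next lay the orange retaining strip across the lanes, flat between its grey stops and centred on the box with the tab up, throw the fan switch fully back on, and lastly press the green button on the hood all the way down to reset the filter alarm. All the while leave the bottles and the sponge where they are.

Things in the scene. Friction and masses are not known exactly. Their poses are not given: they have to be found in the camera images.
- box_origin (a point): White filter box, fixed, 210 (x) x 160 (y) mm, left or right of the middle, yaw within 0.25 rad. Point under its centre at worktop level; x runs from the open front (robot side) to the closed back, z up. Four lanes along x at y = -63, -21, 21, 63 mm, each 15 mm wide, open above and in front (front end x = -105 mm), floor 8 mm up, between solid dividers and outer walls 30 mm high.
- hood_edge (a point): Middle of the lower front edge of the box's fixed clear hood (box frame x = 30, y = 0, z = 114 mm). The hood covers all lanes from here to the back (x = 105 mm), top 122 mm up, so filters get under it only by sliding along a lane. A whole filter fits in the open part of a lane in front of it.
- back_wall (a point): Foot of the inner face of the box's back wall, mid-width (box frame x = 95, y = 0, z = 8 mm). A filter fully home touches this wall with its leading edge: its centre is then at x = 35, z = 58 mm of the box frame, 65 mm of it under the hood, the rest in the open.
- strip_seat (a point): Where the middle of the strip's underside belongs: box frame x = -58, y = 0, z = 30 mm, on top of the dividers. On each outer wall (y = +-75 mm) two grey stops, 8 mm thick, centred 32 mm before and behind this point in x, rise 16 mm above it; the strip (50 wide) lies between them, its y along the box's y.
- reset_top (a point): Top of the round green spring push button on the hood of the filter box (near the back, at box frame y = -50 mm). Pressed straight down: 6 mm of travel, fully down at about 5 N.
- fan_tip (a point): Tip of the red fan switch, a toggle lever on the hood of the filter box (pivot at box frame x = 80, y = 35 mm, 144 mm up; lever 60 mm long with a 26 mm ball, on a grey block 50 (x) x 70 (y) x 25 mm high). The point is the centre of the ball. It swings along the box's y: off leans to the box's -y, on leans to its +y, and it stays where it is left (a few newtons move it).
- fan (a joint): Angle of the fan switch, rad: 0 fully off (leaning to the box's -y), 1.0 fully on (leaning to the box's +y). It starts on.
- reset (a joint): How far the green button is pressed, m: 0 released, 0.006 fully down.
- rack: Wooden drying rack, fixed, yaw within 0.4 rad, 130 (x) x 170 (y) mm. Origin at worktop level under its centre. Base 10 mm thick; four slots along its x at y = -63, -21, +21, +63 mm, 14 mm wide, between wooden blocks that reach 40 mm up. The filters stand in the slots on the base.
- strip_tab (a point): Orange retaining strip, loose, lying on the worktop between rack and box at first. 200 (own y) x 50 (own x) x 14 mm high, 0.16 kg, with an upright grip tab in the middle on top: 12 mm thick (x), 50 mm long (y), from 14 to 46 mm above the underside. Point: middle of the tab, 30 mm above the underside. Either way round is the same.
- detergent_center (a point): Amber detergent bottle with red cap, 64 mm across, 170 mm high, bystander; point at its middle.
- cleaner_center (a point): Green cleaner bottle with white cap, 52 mm across, 150 mm high, bystander; point at its middle.
- sponge_center (a point): Yellow and green sponge block, 70 x 100 x 30 mm, bystander; point at its middle.
- filter0_center (a point): Rigid blue-framed air filter panel, 120 mm long (own x) x 10 mm thick (own y) x 100 mm tall (z), about 0.11 kg, either way round is the same. Starts upright in one of the rack's slots, its x along the rack's x. Two to four of filter0 to filter3 are present. Point: the panel's centre, 50 mm above its lower edge.
- filter1_center (a point): Another such filter panel, same size and point as filter0_center.
- filter2_center (a point): Another such filter panel, same size and point as filter0_center.
- filter3_center (a point): Another such filter panel, same size and point as filter0_center.
Not all that is in view belongs to the job. What is shaped like the part that bears filter0_center but pink or yellow is not meant.

How it is judged:
By the outcome, as a careful person would: the job done as asked, in the order asked, and still so for the second after the job is handed in, with the robot touching nothing.
Of filter0, filter1, filter2, filter3 only 2 to 4 are there at a start; the rules pass over those that are not, and their reading is None.
At some moment in a run one of strip may be knocked a few centimetres aside while the robot is not near it.
It also fails if it takes over 210 s, if anything falls off the work surface, if the arm or the gripper's body presses on something with over 40 N, if the wrist force passes 120 N, or if a joint passes its speed limit or range.

## Working session

There is one attempt and no reset: what is moved stays moved. The work goes in short steps, Python scripts to look and compute and a tool call to move; the robot and the scene stay as the last step left them, time stands still between calls to the robot, and variables do not carry over. Pictures are saved under pics/ and viewed, at most 14 in all, crops included, and the job is handed in when it is done.

Besides the shell and the picture viewer there is one more tool, called after "Request:" as a command line: name --pt "numbers of a row" for each row, then --argument value for the rest. step_arm: Moves the arm, as the interface text tells. Its arguments: {"type":"object","properties":{"plan":{"type":"array"},"newtons":{"type":"number"}},"required":["plan"]}

```bash
ls; mkdir -p pics; python3 - <<'E'
from plant import r,eyes,workorder
import cv2
print(r.get_state())
for n in("scene","top"):
    im=eyes.capture(n); cv2.imwrite(f"pics/{n}0.png",im[:,:,::-1]); print(n,eyes.camera_model(n))
print(eyes.camera_model("wrist"))
E
```

```text
pics
{'time_s': 0.0, 'joints': array([ 8.49755640e+01,  2.05897113e+01,  6.34671943e-01, -1.90840270e-02,
       -7.01367190e+01, -1.65068860e+01]), 'qd': array([ 0.07497258,  0.08678171,  0.04434222, -0.0197224 ,  0.05492335,
       -0.11699511]), 'joint_torque': array([ 1.69017716e-03, -5.82713985e+01,  2.93038934e+01,  6.99707463e+00,
        6.87621126e-03, -1.53871306e-04]), 'tcp_pos': array([0.24758386, 0.62743278, 0.22565223]), 'eef_rot': array([ 1.79906926e+02, -8.87270421e-03, -2.15378135e+01]), 'contact_force': array([ 0.27416206,  0.75506598, -0.39899011]), 'moment': array([ 0.01775846, -0.03364003,  0.04133131]), 'gripper_force': 0.0, 'gripper_width': 0.08760068122081023}
scene {'fov_y': 44.583442951021, 'cx': 316.97539858319874, 'cy': 242.47407902356602, 'world_to_cam': array([[ 0.88407914,  0.46710134, -0.01484668, -0.51868274],
       [-0.37542753,  0.72877087,  0.57266673,  0.19631453],
       [ 0.27831322, -0.50070886,  0.81965382, -1.55249624],
       [ 0.        ,  0.        ,  0.        ,  1.        ]])}
top {'fov_y': 46.817950061529075, 'cx': 318.15499207070417, 'cy': 239.00002777767338, 'world_to_cam': array([[ 0.00755363, -0.99951   , -0.0303759 , -0.05489395],
       [ 0.985339  ,  0.00226208,  0.17059289, -0.59340749],
       [-0.17044059, -0.03121916,  0.98487328, -0.99838901],
       [ 0.        ,  0.        ,  0.        ,  1.        ]])}
{'fov_y': 68.14003013120072, 'cx': 323.0923345528512, 'cy': 240.87672050080752, 'hand_eye': array([[ 9.26631924e-04,  9.51129696e-01,  3.08790290e-01,
         8.43942238e-02],
       [ 9.99999551e-01, -8.19319795e-04, -4.77191561e-04,
        -9.85665300e-05],
       [-2.00873067e-04,  3.08790593e-01, -9.51130028e-01,
        -1.59909342e-01],
       [ 0.00000000e+00,  0.00000000e+00,  0.00000000e+00,
         1.00000000e+00]])}
```

View pics/scene0.png

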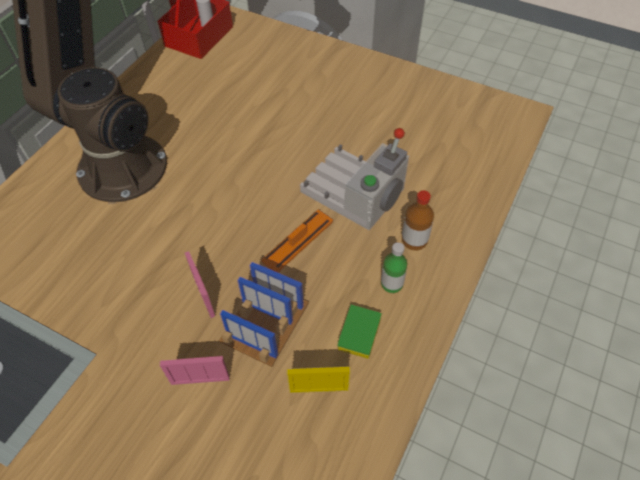

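View pics/top0.png

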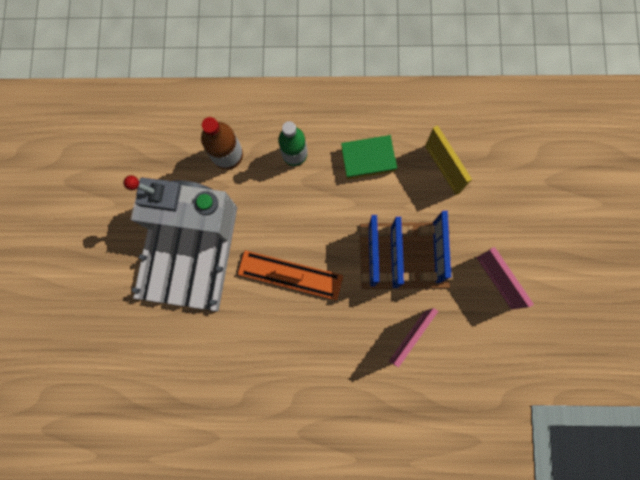

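Scene and top views show the box at left in the top view (ball (131,183), button (205,203)). The strip is at (288,275). Three blue filters stand in the rack at u≈374, 398 and 443. Lookalikes for the filters are pink (505,278), pink (415,337) and yellow (449,160), all outside the rack and not wanted. The red bottle cap at (210,125) could be taken for the red ball at (131,183); the ball on its lever on the box is the one I want.

```bash
cat > h.py <<'E'
import numpy as np, cv2
from plant import r,eyes,workorder
from scipy.spatial.transform import Rotation as Ro
def cam(n,st=None):
    m=eyes.camera_model(n); f=240/np.tan(np.radians(m["fov_y"])/2)
    if n=="wrist":
        st=st or r.get_state(); T=np.eye(4)
        T[:3,:3]=Ro.from_euler("xyz",st["eef_rot"],degrees=True).as_matrix(); T[:3,3]=st["tcp_pos"]
        c2w=T@m["hand_eye"]
    else: c2w=np.linalg.inv(m["world_to_cam"])
    return f,m["cx"],m["cy"],c2w
def ray(c,uv):
    f,cx,cy,M=c; d=M[:3,:3]@np.array([(uv[0]-cx)/f,-(uv[1]-cy)/f,-1]); return M[:3,3],d
def onz(c,uv,z):
    o,d=ray(c,uv); return o+d*(z-o[2])/d[2]
def proj(c,p):
    f,cx,cy,M=c; q=np.linalg.inv(M)@np.append(p,1); return np.array([cx-f*q[0]/q[2],cy+f*q[1]/q[2]])
def meet(c1,a,c2,b):
    o1,d1=ray(c1,a);o2,d2=ray(c2,b)
    s=np.linalg.lstsq(np.c_[d1,-d2],o2-o1,rcond=None)[0]; p,q=o1+s[0]*d1,o2+s[1]*d2
    return (p+q)/2,np.linalg.norm(p-q)
def mask(im,h0,h1,smin=110,vmin=50):
    return cv2.inRange(cv2.cvtColor(im,cv2.COLOR_RGB2HSV),(h0,smin,vmin),(h1,255,255))
def blobs(m,amin=30):
    cs,_=cv2.findContours(m,cv2.RETR_EXTERNAL,cv2.CHAIN_APPROX_NONE)
    return [(cv2.contourArea(c),)+cv2.minAreaRect(c) for c in cs if cv2.contourArea(c)>amin]
def shot(n,name=None):
    st=r.get_state(); c=cam(n,st); im=eyes.capture(n)
    if name: cv2.imwrite(f"pics/{name}.png",im[:,:,::-1])
    return im,c
E
python3 - <<'E'
from h import *
np.set_printoptions(precision=4,suppress=True)
im,t=shot("top"); sc,s=shot("scene")
for nm,a,b in(("blue",108,128),("orange",5,14),("green",50,75),("red",0,4)):
    for n,i,c in(("top",im,t),("scene",sc,s)):
        for q in blobs(mask(i,a,b,150 if nm!="orange" else 170)):
            print(nm,n,q[0],np.round(q[1]),np.round(q[2]),round(q[3]),"z.1",onz(c,q[1],.1)[:2])
print("ball",meet(t,(131,183),s,(399,133)))
print("btn",meet(t,(205,201),s,(370,182)))
for p in((137,298),(213,311)): print("front corner@.03",onz(t,p,.03))
E
```

```text
blue top 348.0 [399. 251.] [66.  8.] 88 z.1 [ 0.5636 -0.1975]
blue top 358.0 [374. 250.] [67.  8.] 90 z.1 [ 0.5662 -0.1536]
blue top 316.5 [445. 245.] [66.  7.] 87 z.1 [ 0.5748 -0.2803]
blue scene 228.5 [246. 329.] [58. 15.] 23 z.1 [ 0.5798 -0.2854]
blue scene 180.5 [263. 291.] [53.  9.] 20 z.1 [ 0.5656 -0.1955]
blue scene 134.5 [275. 275.] [51.  5.] 22 z.1 [ 0.568  -0.1505]
orange top 2252.0 [290. 275.] [103.  27.] 14 z.1 [ 0.5204 -0.0038]
orange top 426.0 [224. 138.] [21. 29.] 13 z.1 [0.7759 0.124 ]
orange scene 1281.5 [297. 240.] [20. 80.] 48 z.1 [ 0.5655 -0.0498]
orange scene 235.0 [423. 210.] [24. 38.] 27 z.1 [0.7788 0.1536]
orange scene 60.0 [398. 132.] [9. 9.] 0 z.1 [0.6317 0.3573]
green top 147.0 [204. 202.] [13. 13.] 45 z.1 [0.6543 0.1564]
green top 1505.5 [369. 156.] [33. 49.] 81 z.1 [ 0.74   -0.1453]
green top 195.0 [297. 142.] [14. 22.] 35 z.1 [ 0.767  -0.0124]
red top 130.5 [131. 182.] [12. 14.] 90 z.1 [0.6914 0.2941]
red top 197.0 [210. 126.] [15. 16.] 90 z.1 [0.8009 0.1513]
red scene 72.0 [424. 196.] [11. 10.] 45 z.1 [0.7654 0.1922]
red scene 35.0 [399. 133.] [7. 7.] 56 z.1 [0.6325 0.3571]
red scene 2665.0 [194.  28.] [57. 73.] 90 z.1 [-0.0764  0.4819]
ball (array([0.6635, 0.2576, 0.1983]), np.float64(0.0037785055879166595))
btn (array([0.6474, 0.1467, 0.1351]), np.float64(0.0017431557068527314))
front corner@.03 [0.4819 0.2944 0.03  ]
front corner@.03 [0.4581 0.1472 0.03  ]
```

Request:
step_arm --pt "0.776 0.591 -0.3 0 40" --pt "0.776 0.591 -0.3 0 40" --pt "0.776 0.591 -0.3 0 40" --pt "0.776 0.591 -0.3 0 40" --pt "0.776 0.591 -0.3 0 40" --pt "0.776 0.591 -0.3 0 40" --pt "0.776 0.591 -0.3 0 40"

```text
time_s: 0.78
tcp_pos: [0.3765, 0.4154, 0.3048]
eef_rot: [-179.8, -0.1, -21.7]
contact_force: [-0.9, 0.6, 0.9]
gripper_width: 0.0466
gripper_force: 0.0
```

Request:
step_arm --pt "0.776 0.591 0 -0.208 40" --pt "0.776 0.591 0 -0.208 40" --pt "0.776 0.591 0 -0.208 40" --pt "0.776 0.591 0 -0.208 40" --pt "0.776 0.591 0 -0.208 40" --pt "0.776 0.591 0 -0.208 40" --pt "0.776 0.591 0 -0.208 40" --pt "0.776 0.591 0 -0.208 40" --pt "0.776 0.591 0 -0.208 40"

```text
time_s: 1.53
tcp_pos: [0.5002, 0.2104, 0.3014]
eef_rot: [-180.0, 0.0, -9.1]
contact_force: [-0.4, 1.0, 0.3]
gripper_width: 0.0398
gripper_force: 0.0
```

```bash
cat >> h.py <<'E'
def mv(p,yaw=None):
    "shares (x,y,z,turn) from the present pose to world p, yaw (deg)"
    st=r.get_state(); R=Ro.from_euler("xyz",st["eef_rot"],degrees=True).as_matrix()
    d=R.T@(np.array(p)-st["tcp_pos"])/.25
    t=0 if yaw is None else -((yaw-st["eef_rot"][2]+180)%360-180)/60
    return np.round(np.append(d,t),3)
E
python3 - <<'E'
from h import *
im,c=shot("wrist","w1"); s=r.get_state(); print(s["time_s"],s["tcp_pos"],s["eef_rot"],s["joints"])
E
```

```text
1.5833 [0.49995917 0.21093682 0.30142813] [ 1.79999677e+02  1.55193427e-02 -9.05250509e+00] [ 4.35653259e+01  5.66352613e+00 -9.07626867e+00 -1.25478505e-02
 -7.52698846e+01  3.73853605e+01]
```

View pics/w1.png

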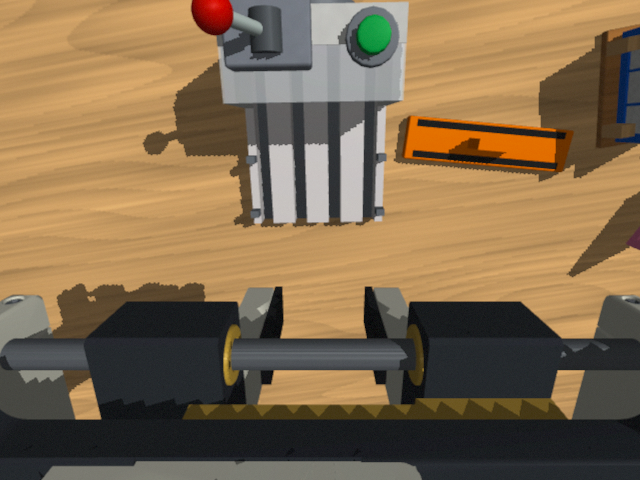

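The wrist view shows the box: ball (212,13), button (375,35), lanes as dark strips with their front ends at row ≈220, between u=257 and 383. Next I measure the lane edges.

```bash
cat >> h.py <<'E'
def bf(o,psi,p):
    a=np.radians(psi); R=np.array([[np.cos(a),-np.sin(a)],[np.sin(a),np.cos(a)]])
    return np.append(np.array(o)+R@np.array(p[:2]),p[2])
E
python3 - <<'E'
from h import *
np.set_printoptions(precision=4,suppress=True,linewidth=150)
im=cv2.imread("pics/w1.png"); g=cv2.cvtColor(im,cv2.COLOR_BGR2GRAY)
for v in(125,150,170,190,205,212): print(v,g[v,240:400:1].tolist()) if v in(170,205) else None
print(g[195:235,280].tolist(),g[195:235,350].tolist())
for q in blobs(mask(im[:,:,::-1],50,75,150)):print("green",q)
print(np.round(onz(cam("wrist"),(375,33),.13),4))
E
```

```text
170 [74, 78, 74, 75, 77, 77, 76, 75, 77, 112, 169, 196, 194, 195, 196, 195, 196, 182, 153, 146, 124, 68, 48, 50, 50, 49, 48, 51, 49, 57, 139, 196, 195, 194, 195, 197, 195, 196, 196, 197, 196, 197, 197, 195, 196, 198, 198, 197, 196, 197, 197, 197, 188, 162, 119, 56, 49, 48, 46, 46, 52, 51, 48, 50, 52, 136, 195, 196, 198, 197, 198, 196, 197, 197, 196, 196, 198, 197, 195, 195, 197, 198, 196, 198, 198, 198, 197, 176, 110, 50, 50, 52, 48, 50, 52, 49, 49, 50, 50, 65, 123, 178, 195, 195, 196, 197, 197, 199, 196, 196, 198, 196, 197, 196, 196, 198, 198, 196, 197, 196, 195, 196, 182, 131, 47, 49, 47, 49, 50, 49, 51, 50, 57, 69, 74, 122, 178, 196, 196, 196, 196, 196, 196, 190, 174, 168, 171, 170, 172, 173, 173, 175, 175, 177, 178, 178, 177, 177, 178, 177]
205 [151, 127, 70, 72, 71, 71, 74, 73, 72, 73, 72, 75, 130, 186, 196, 198, 197, 195, 195, 190, 170, 146, 147, 121, 55, 47, 46, 49, 48, 46, 47, 47, 133, 195, 196, 196, 197, 195, 196, 197, 196, 195, 196, 197, 197, 195, 196, 196, 195, 197, 196, 197, 195, 197, 177, 132, 89, 49, 45, 43, 49, 46, 49, 49, 49, 49, 135, 194, 195, 197, 196, 196, 196, 195
[... 231 characters left out ...]
157, 48, 49, 49, 47, 48, 47, 49, 50, 55, 69, 75, 122, 179, 194, 197, 196, 195, 195, 196, 182, 159, 160, 159, 159, 161, 162, 163, 162, 162, 163, 165, 165, 165, 166, 166, 163, 164]
[196, 196, 195, 196, 195, 195, 196, 196, 196, 195, 196, 196, 196, 194, 195, 196, 195, 195, 196, 193, 195, 196, 194, 196, 193, 196, 194, 161, 102, 73, 77, 71, 129, 149, 148, 151, 154, 157, 160, 163] [197, 195, 197, 195, 197, 195, 196, 196, 196, 195, 196, 196, 196, 195, 197, 195, 194, 195, 195, 195, 197, 195, 195, 195, 195, 195, 160, 99, 125, 147, 150, 152, 151, 151, 155, 158, 160, 161, 162, 159]
green (1026.0, (372.7500305175781, 34.75001525878906), (34.64822769165039, 38.18376159667969), 45.0)
[0.6483 0.144  0.13  ]
```

```bash
python3 - <<'E'
from h import *
np.set_printoptions(precision=4,suppress=True,linewidth=150)
c=cam("wrist")
A=[onz(c,(u,170),.03)[:2] for u in(263.9,298.7,333.8,368.8)]
B=[onz(c,(u,205),.03)[:2] for u in(265.9,300.1,334.2,368.3)]
A=np.array(A);B=np.array(B)
d=A-B; print("lane yaw",np.degrees(np.arctan2(d[:,1],d[:,0])), "pitch",np.linalg.norm(np.diff(A,axis=0),axis=1))
F=np.array([onz(c,p,.03)[:2] for p in((280,222.5),(350,221))])
e=F[0]-F[1]; print("front yaw",np.degrees(np.arctan2(-e[0],e[1])))
psi=np.degrees(np.arctan2(d[:,1].sum(),d[:,0].sum()))
ex=np.array([np.cos(np.radians(psi)),np.sin(np.radians(psi))]); ey=np.array([-ex[1],ex[0]])
y0=np.mean(np.r_[A,B]@ey); x0=np.mean(F@ex)+.105
o=x0*ex+y0*ey; print(psi,o)
for p in((.08,.0638,.1967),(.08,.0062,.1967)): print(bf(o,psi,p), proj(c,bf(o,psi,p)))
b=onz(c,(372.7,34.7),.13)[:2]-o; print("btn box",b@ex,b@ey)
E
```

```text
lane yaw [-8.6375 -7.8957 -7.802  -7.5476] pitch [0.0418 0.0421 0.042 ]
front yaw -7.7349954801551695
-7.970670205463569 [0.575  0.2079]
[0.6631 0.26   0.1967] [208.9721  13.8148]
[0.6551 0.203  0.1967] [297.6733  11.9889]
btn box 0.08031268653148753 -0.05127264402247917
```

Request:
step_arm --pt "0.613 -0.296 0 -0.018 50" --pt "0.613 -0.296 0 -0.018 50" --pt "0.613 -0.296 0 -0.018 50" --pt "0.613 -0.296 0 -0.018 50" --pt "0.613 -0.296 0 -0.018 50" --pt "0.613 -0.296 0 -0.018 50" --pt "0.613 -0.296 0.2 -0.018 50" --pt "0.613 -0.296 0.46 -0.018 50" --pt "0.613 -0.296 0.46 -0.018 50" --pt "0.613 -0.296 0.46 -0.018 50" --pt "0.613 -0.296 0.46 -0.018 50"

```text
time_s: 2.5
tcp_pos: [0.6618, 0.26, 0.1863]
eef_rot: [179.9, 0.1, -7.9]
contact_force: [-0.4, -0.1, 1.9]
gripper_width: 0.05
gripper_force: 0.0
```

Request:
step_arm --pt "0 0.06 0 0 50" --pt "0 0.12 0 0 50" --pt "0 0.16 0 0 50" --pt "0 0.2 0 0 50" --pt "0 0.23 0 0 50" --pt "0 0.25 0 0 50" --pt "0 0.27 0 0 50" --pt "0 0.275 0 0 50" --pt "0 0.28 0 0 50"

```text
time_s: 3.25
tcp_pos: [0.6535, 0.1899, 0.1864]
eef_rot: [180.0, 0.0, -8.0]
contact_force: [0.4, 0.9, 0.2]
gripper_width: 0.0499
gripper_force: 0.5
```

```bash
python3 - <<'E'
from h import *
im,c=shot("top"); s=r.get_state(); print(s["time_s"],s["tcp_pos"],s["eef_rot"])
cv2.imwrite("pics/t2.png",cv2.resize(im[120:320,80:280,::-1],(600,600)))
E
```

```text
3.3 [0.65345309 0.18997859 0.18635107] [ 1.79984868e+02  1.81788180e-02 -7.98111243e+00]
```

View pics/t2.png

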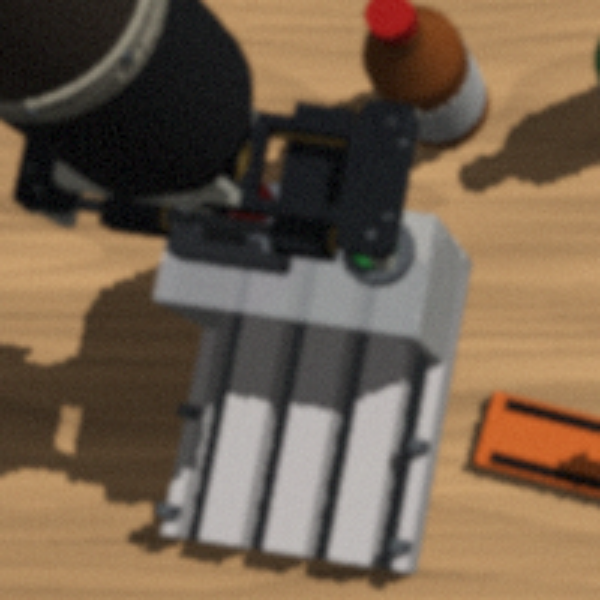

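The top crop shows the gripper over the lever with the ball between the fingers, but the ball is hidden. I push on a little until I feel the stop.

Request:
step_arm --pt "0 0.008 0 0 50" --pt "0 0.016 0 0 50" --pt "0 0.016 0 0 50"

```text
time_s: 3.55
tcp_pos: [0.6535, 0.1893, 0.1863]
eef_rot: [-179.7, -0.1, -7.9]
contact_force: [0.1, 10.2, -1.2]
gripper_width: 0.0502
gripper_force: 5.2
```

Request:
step_arm --pt "0 0.008 0 0 50" --pt "0 0.012 0 0 50" --pt "0 0.012 0 0 50"

```text
time_s: 3.8
tcp_pos: [0.6535, 0.189, 0.1862]
eef_rot: [-179.5, -0.1, -7.9]
contact_force: [1.1, 19.5, -3.5]
gripper_width: 0.0502
gripper_force: 9.4
```

Request:
step_arm --pt "0 -0.068 0 0 50" --pt "0 -0.068 0 0 50" --pt "0 -0.068 -0.16 0 50" --pt "0 -0.068 -0.32 0 50" --pt "0 -0.068 -0.46 0 50" --pt "0 -0.068 -0.46 0 30"

```text
time_s: 4.3
tcp_pos: [0.6577, 0.2004, 0.3105]
eef_rot: [-179.8, -0.6, -7.9]
contact_force: [-0.2, -0.3, 1.7]
gripper_width: 0.0472
gripper_force: 0.0
```

Request:
step_arm --pt "-0.252 0.862 0 0 30" --pt "-0.252 0.862 0 0 30" --pt "-0.252 0.862 0 0 30" --pt "-0.252 0.862 0 0 30" --pt "-0.252 0.862 0 0 30" --pt "-0.252 0.862 0 0 30"

```text
time_s: 4.8
tcp_pos: [0.5601, -0.0083, 0.3021]
eef_rot: [179.9, 0.0, -8.1]
contact_force: [-0.5, 0.3, -0.6]
gripper_width: 0.0302
gripper_force: 0.0
```

Request:
step_arm --pt "-0.252 0.862 0 -0.133 30" --pt "-0.252 0.862 0 -0.133 30" --pt "-0.252 0.862 0 -0.133 30" --pt "-0.252 0.862 0 -0.133 30" --pt "-0.252 0.862 0 -0.133 30" --pt "-0.252 0.862 0 -0.133 30" --pt "-0.252 0.862 0 -0.133 30"

```text
time_s: 5.38
tcp_pos: [0.4683, -0.2122, 0.3017]
eef_rot: [179.9, 0.1, -0.2]
contact_force: [-0.6, 1.0, 0.0]
gripper_width: 0.03
gripper_force: 0.0
```

```bash
python3 - <<'E'
from h import *
s=r.get_state(); print(s["time_s"],s["tcp_pos"],s["eef_rot"],s["joints"])
t,ct=shot("top"); im,c=shot("wrist","w2")
for q in blobs(mask(t,0,4,150)):print(q,onz(ct,q[1],.197))
E
```

```text
5.3833 [ 0.46833386 -0.21217108  0.30167909] [ 1.79944431e+02  7.83062193e-02 -1.99934418e-01] [-2.42245460e+00  2.81759502e+00 -1.22029576e+01  6.06146681e-02
 -7.50555477e+01  9.22068878e+01]
(202.0, (210.40000915527344, 125.70000457763672), (16.76007080078125, 15.495159149169922), 71.56504821777344) [0.76245707 0.12732446 0.197     ]
```

View pics/w2.png

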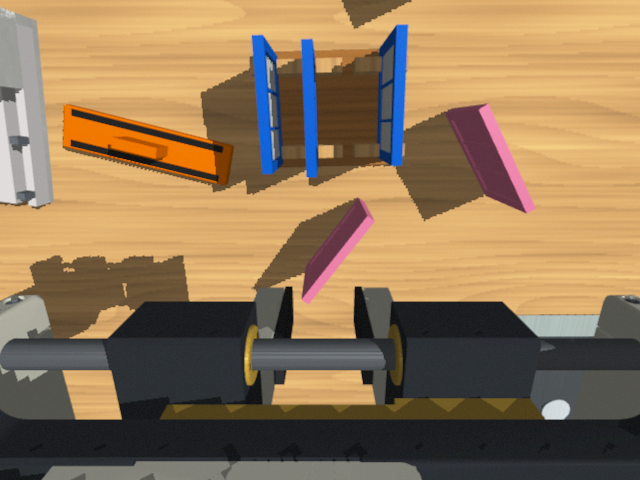

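Wrist view shows three blue filters: A top (258,36)-(268,173), B (308,40)-(311,177), C (401,26)-(397,165). The pink lookalikes at (338,250) and (490,158) stay; the strip is at (148,145).

```bash
python3 - <<'E'
from h import *
np.set_printoptions(precision=4,suppress=True,linewidth=150)
c=cam("wrist"); im=cv2.imread("pics/w2.png"); hsv=cv2.cvtColor(im,cv2.COLOR_BGR2HSV)
m=cv2.inRange(hsv,(100,150,190),(130,255,255)); 
cs,_=cv2.findContours(m,cv2.RETR_EXTERNAL,cv2.CHAIN_APPROX_NONE)
for k in cs:
    if cv2.contourArea(k)<300: continue
    P=np.array([onz(c,p,.11)[:2] for p in k[:,0].astype(float)],np.float32)
    (ctr,wh,a)=cv2.minAreaRect(P*1000); vx,vy,_,_=cv2.fitLine(P,cv2.DIST_L2,0,.01,.01).ravel()
    yaw=np.degrees(np.arctan(vy/vx)); print(np.array(ctr)/1000,wh,a,"yaw",yaw)
    p=np.array(ctr)/1000
    for s in(1,): 
        q=p-0.04*np.array([np.cos(np.radians(yaw)),np.sin(np.radians(yaw))]); print("  grasp",q,mv([*q,.2],yaw))
E
```

```text
[ 0.5663 -0.1978] (118.88862609863281, 10.520406723022461) 1.3684366941452026 yaw 1.4182079
  grasp [ 0.5264 -0.1988] [ 0.226 -0.045  0.406 -0.025]
[ 0.5694 -0.1542] (119.0391616821289, 9.686834335327148) 1.3625528812408447 yaw 1.354385
  grasp [ 0.5294 -0.1551] [ 0.238 -0.22   0.406 -0.024]
[ 0.5778 -0.2801] (118.92403411865234, 9.121905326843262) 1.3841190338134766 yaw 1.4039683
  grasp [ 0.5378 -0.2811] [ 0.273  0.284  0.406 -0.025]
```

Request:
step_arm --pt "0.238 -0.22 0.2 -0.024 28" --pt "0.238 -0.22 0.4 -0.024 28" --pt "0.238 -0.22 0.4 -0.024 28" --pt "0.238 -0.22 0.4 -0.024 28" --pt "0.238 -0.22 0.5 -0.024 28" --pt "0.238 -0.22 0.6 -0.024 28" --pt "0.238 -0.22 0.7 -0.024 28" --pt "0.238 -0.22 0.8 -0.024 28" --pt "0.238 -0.22 0.87 -0.024 28" --pt "0.238 -0.22 0.907 -0.024 28" --pt "0.238 -0.22 0.907 -0.024 28" --pt "0.238 -0.22 0.907 -0.024 28"

```text
time_s: 6.48
tcp_pos: [0.5304, -0.1539, 0.0752]
eef_rot: [180.0, 0.0, 1.5]
contact_force: [0.4, 0.1, 0.1]
gripper_width: 0.0279
gripper_force: 0.0
```

Request:
step_arm --pt "0 0 0 0 5" --pt "0 0 0 0 5" --pt "0 0 0 0 5" --pt "0 0 0 0 5" --pt "0 0 0 0 5" --pt "0 0 0 0 5" --newtons 35

```text
time_s: 6.98
tcp_pos: [0.5304, -0.1543, 0.0758]
eef_rot: [180.0, -0.1, 1.5]
contact_force: [-1.7, -0.5, 6.9]
gripper_width: 0.0099
gripper_force: 35.0
```

Request:
step_arm --pt "0 0 -0.04 0 5" --pt "0 0 -0.1 0 5" --pt "0 0 -0.2 0 5" --pt "0 0 -0.3 0 5" --pt "0 0 -0.4 0 5" --pt "0 0 -0.5 0 5" --pt "0 0 -0.55 0 5" --pt "0 0 -0.55 0 5"

```text
time_s: 7.65
tcp_pos: [0.5313, -0.1544, 0.2164]
eef_rot: [180.0, -0.3, 1.5]
contact_force: [0.1, 0.1, -0.5]
gripper_width: 0.0096
gripper_force: 35.0
```

```bash
python3 - <<'E'
from h import *
im,c=shot("wrist","w3"); sc,_=shot("scene"); s=r.get_state(); print(s["time_s"],s["tcp_pos"],s["eef_rot"],s["joints"],s["gripper_width"])
cv2.imwrite("pics/m3.png",np.hstack([im[:,:,::-1],sc[80:400,150:450,::-1][:,:,:].repeat(1,0)[:320] if 0 else cv2.resize(sc[80:400,150:480,::-1],(495,480))])[:, ::1])
a=cv2.imread("pics/m3.png"); cv2.imwrite("pics/m3.png",cv2.resize(a,(800,338)))
o=(.575,.2079);psi=-8
x=np.array([np.cos(np.radians(psi)),np.sin(np.radians(psi))])
# TCP is 40 mm behind filter centre; set down with centre at box x=-.040
for y in(.063,.021,-.021,-.063): print(y,bf(o,psi,(-.08,y,.18)),mv(bf(o,psi,(-.08,y,.21)),psi))
E
```

```text
7.75 [ 0.52957513 -0.15409287  0.2127179 ] [-1.79970687e+02 -4.44344075e-02  1.43286271e+00] [ 4.10649960e+00  9.50123858e+00 -1.62334758e+01 -3.02161944e-02
 -6.42195353e+01  8.73395054e+01] 0.01002173343361243
0.063 [0.50454646 0.28142074 0.18      ] [-0.057 -1.744  0.012  0.157]
0.021 [0.49870119 0.23982948 0.18      ] [-0.084 -1.578  0.012  0.157]
-0.021 [0.49285592 0.19823822 0.18      ] [-0.112 -1.413  0.012  0.157]
-0.063 [0.48701065 0.15664696 0.18      ] [-0.139 -1.247  0.011  0.157]
```

View pics/m3.png

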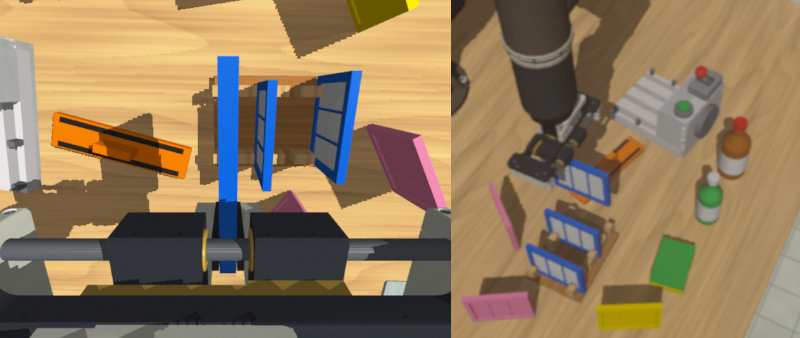

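The filter is held upright, the other two are still in the rack, and the switch leans to off in the scene view. Carry it to lane +63.

Request:
step_arm --pt "-0.03 -0.872 0 0 5" --pt "-0.03 -0.872 0 0 5" --pt "-0.03 -0.872 0 0 5" --pt "-0.03 -0.872 0 0 5" --pt "-0.03 -0.872 0 0 5" --pt "-0.03 -0.872 0 0 5"

```text
time_s: 8.25
tcp_pos: [0.5158, 0.0676, 0.2111]
eef_rot: [-180.0, 0.1, 1.6]
contact_force: [-0.2, 0.0, -1.1]
gripper_width: 0.0099
gripper_force: 35.0
```

Request:
step_arm --pt "-0.027 -0.872 0 0.157 5" --pt "-0.027 -0.872 0 0.157 5" --pt "-0.027 -0.872 0 0.157 5" --pt "-0.027 -0.872 0 0.157 5" --pt "-0.027 -0.872 0 0.157 5" --pt "-0.027 -0.872 0 0.157 5" --pt "-0.027 -0.872 0 0.157 5" --pt "-0.027 -0.872 0 0.157 5"

```text
time_s: 8.92
tcp_pos: [0.5036, 0.2815, 0.2106]
eef_rot: [179.9, 0.1, -7.9]
contact_force: [-0.8, -0.4, -0.7]
gripper_width: 0.0098
gripper_force: 35.0
```

```bash
cat > chk.py <<'E'
from h import *
import sys
np.set_printoptions(precision=4,suppress=True,linewidth=150)
o=(.575,.2079);psi=-8.
def box(p): 
    a=np.radians(psi); d=np.array(p[:2])-o; return np.array([np.cos(a)*d[0]+np.sin(a)*d[1],-np.sin(a)*d[0]+np.cos(a)*d[1]])
if __name__=="__main__":
    im,c=shot("wrist",sys.argv[1]); s=r.get_state()
    print(s["time_s"],s["tcp_pos"],s["eef_rot"][2],"box",box(s["tcp_pos"]),"to",mv(bf(o,psi,(float(sys.argv[2]),float(sys.argv[3]),float(sys.argv[4]))),psi))
E
python3 chk.py w4 -.08 .063 .075
```

```text
8.9667 [0.5039 0.2806 0.211 ] -7.947843982115996 box [-0.0806  0.0621] to [ 0.003 -0.005  0.544  0.001]
```

View pics/w4.png

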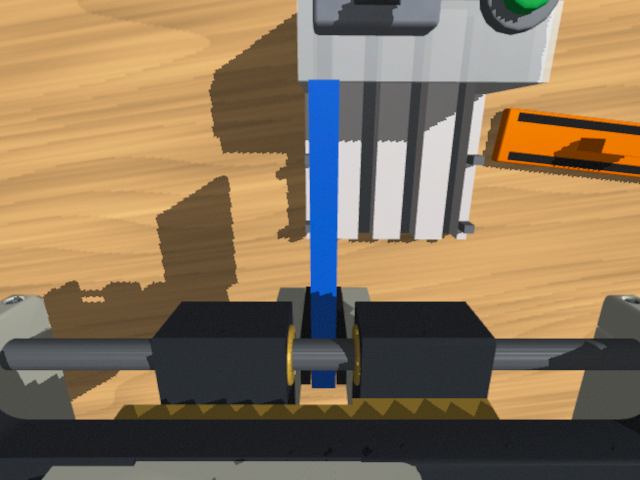

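The filter hangs above the leftmost lane, clear of the hood edge at row 80. I check the other lanes' pixels against my box fit before lowering.

```bash
python3 - <<'E'
from chk import *
c=cam("wrist"); im=cv2.imread("pics/w4.png"); g=cv2.cvtColor(im,cv2.COLOR_BGR2GRAY)
for v in(165,215):
    row=(g[v,300:490]<140).astype(int); d=np.flatnonzero(np.diff(row)); e=d+300.5+.5
    print(v,[(e[i],e[i+1],box(onz(c,((e[i]+e[i+1])/2,v),.03))) for i in range(len(e)-1) if row[d[i]+1]])
for p in((311,120),(337.5,120),(311.5,240),(335,240)): print("filter top",box(onz(c,p,.211+.035)))
E
```

```text
165 [(np.float64(361.0), np.float64(376.0), array([-0.0318,  0.0188])), (np.float64(406.0), np.float64(421.0), array([-0.0317, -0.0237])), (np.float64(450.0), np.float64(473.0), array([-0.0316, -0.0691]))]
215 [(np.float64(310.0), np.float64(337.0), array([-0.0803,  0.0612])), (np.float64(359.0), np.float64(374.0), array([-0.0803,  0.0188])), (np.float64(402.0), np.float64(417.0), array([-0.0802, -0.0237])), (np.float64(445.0), np.float64(459.0), array([-0.0802, -0.0657]))]
filter top [0.0057 0.0663]
filter top [0.0057 0.0575]
filter top [-0.0363  0.0665]
filter top [-0.0363  0.0578]
```

Request:
step_arm --pt "0.003 0 0.1 0 5" --pt "0.003 0 0.2 0 5" --pt "0.003 0 0.3 0 5" --pt "0.003 0 0.4 0 5" --pt "0.003 0 0.432 0 5" --pt "0.003 0 0.432 0 5" --pt "0.003 0 0.432 0 5"

```text
time_s: 9.55
tcp_pos: [0.5058, 0.2804, 0.1049]
eef_rot: [180.0, -0.0, -8.0]
contact_force: [0.1, -0.2, -0.2]
gripper_width: 0.0097
gripper_force: 35.0
```

```bash
cat > lanes.py <<'E'
from chk import *
def look(name,vs,z=.03):
    im,c=shot("wrist",name); s=[r.get_state()["tcp_pos"]]
    g=cv2.cvtColor(im,cv2.COLOR_RGB2GRAY); print("tcp",s[0],"box",box(s[0]),r.get_state()["eef_rot"])
    bl=cv2.inRange(cv2.cvtColor(im,cv2.COLOR_RGB2HSV),(100,150,60),(130,255,255))
    for v in vs:
        row=(g[v]<120).astype(int); d=np.flatnonzero(np.diff(row)); e=d+1.
        out=[]
        for i in range(len(e)-1):
            if row[d[i]+1] and 8<e[i+1]-e[i]<45:
                m=(e[i]+e[i+1])/2; b=bl[v,int(m)]>0
                p=box(onz(c,(m,v),s[0][2]+.035 if b else z))
                if abs(p[1])<.09: out.append(("F" if b else "L",e[i],e[i+1],p.round(4).tolist()))
        print(v,out)
if __name__=="__main__":
    look(sys.argv[1],[int(a) for a in sys.argv[2:]])
E
python3 lanes.py w5 130 150 170 190 210 230
```

```text
tcp [0.5062 0.2811 0.1057] box [-0.0783  0.0629] [-179.9454   -0.0731   -7.9912]
130 [('L', np.float64(513.0), np.float64(536.0), [0.0033, -0.0651])]
150 [('L', np.float64(345.0), np.float64(374.0), [-0.0091, 0.0387]), ('L', np.float64(376.0), np.float64(416.0), [-0.0091, 0.0153]), ('L', np.float64(510.0), np.float64(532.0), [-0.009, -0.0651])]
170 [('L', np.float64(377.0), np.float64(399.0), [-0.0218, 0.0197]), ('L', np.float64(442.0), np.float64(464.0), [-0.0217, -0.0228]), ('L', np.float64(506.0), np.float64(529.0), [-0.0217, -0.065])]
190 [('L', np.float64(376.0), np.float64(398.0), [-0.0349, 0.0196]), ('L', np.float64(440.0), np.float64(461.0), [-0.0349, -0.0226]), ('L', np.float64(503.0), np.float64(526.0), [-0.0348, -0.0652])]
210 [('L', np.float64(375.0), np.float64(396.0), [-0.0485, 0.0199]), ('L', np.float64(437.0), np.float64(459.0), [-0.0485, -0.0224]), ('L', np.float64(500.0), np.float64(521.0), [-0.0484, -0.0648])]
230 [('L', np.float64(374.0), np.float64(395.0), [-0.0626, 0.0198]), ('L', np.float64(435.0), np.float64(456.0), [-0.0625, -0.0223]), ('L', np.float64(497.0), np.float64(518.0), [-0.0625, -0.065])]
```

View pics/w5.png

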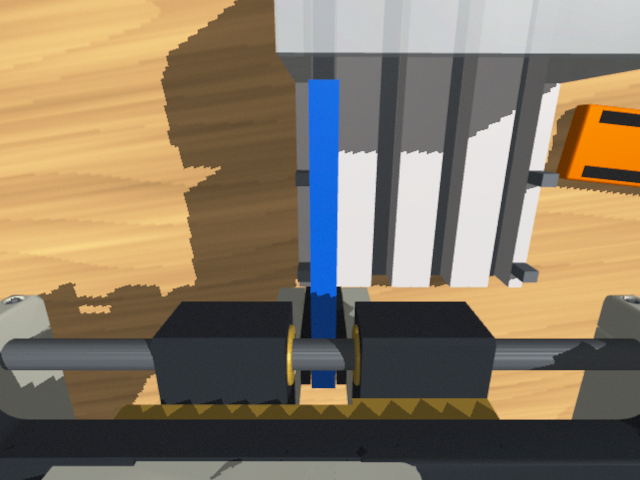

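Request:
step_arm --pt "0 0.003 0.03 0 5" --pt "0 0.003 0.06 0 5" --pt "0 0.003 0.09 0 5" --pt "0 0.003 0.11 0 5" --pt "0 0.003 0.12 0 5" --pt "0 0.003 0.12 0 5"

```text
time_s: 10.1
tcp_pos: [0.505, 0.2804, 0.0741]
eef_rot: [180.0, 0.0, -7.9]
contact_force: [-0.6, -0.1, -0.3]
gripper_width: 0.0103
gripper_force: 35.0
```

Request:
step_arm --pt "0 0 0.008 0 5" --pt "0 0 0.008 0 5" --pt "0 0 0.008 0 5"

```text
time_s: 10.35
tcp_pos: [0.5053, 0.2807, 0.0738]
eef_rot: [-180.0, -0.0, -7.9]
contact_force: [-6.6, -1.1, 13.7]
gripper_width: 0.0096
gripper_force: 35.0
```

Request:
step_arm --pt "0 0 -0.008 0 5" --pt "0.05 0 -0.008 0 5" --pt "0.1 0 -0.008 0 5" --pt "0.15 0 -0.008 0 5" --pt "0.2 0 -0.008 0 5" --pt "0.24 0 -0.008 0 5" --pt "0.27 0 -0.008 0 5" --pt "0.28 0 -0.008 0 5" --pt "0.285 0 -0.008 0 5" --pt "0.285 0 -0.008 0 5"

```text
time_s: 11.18
tcp_pos: [0.5758, 0.2703, 0.074]
eef_rot: [180.0, 0.0, -8.0]
contact_force: [-0.3, 0.1, -0.3]
gripper_width: 0.0098
gripper_force: 35.0
```

Request:
step_arm --pt "0.005 0 0 0 5" --pt "0.01 0 0 0 5" --pt "0.015 0 0 0 5" --pt "0.015 0 0 0 5"

```text
time_s: 11.52
tcp_pos: [0.5795, 0.2702, 0.0744]
eef_rot: [-180.0, -0.0, -8.0]
contact_force: [1.0, -0.3, -1.3]
gripper_width: 0.0099
gripper_force: 35.0
```

Request:
step_arm --pt "0.008 0 0 0 5" --pt "0.014 0 0 0 5" --pt "0.014 0 0 0 5"

```text
time_s: 11.77
tcp_pos: [0.5808, 0.2695, 0.0739]
eef_rot: [179.9, 0.2, -8.0]
contact_force: [-11.0, 2.5, 2.9]
gripper_width: 0.0097
gripper_force: 35.0
```

Request:
step_arm --pt "0.008 0 0 0 5" --pt "0.012 0 0 0 5" --pt "0.012 0 0 0 5"

```text
time_s: 12.02
tcp_pos: [0.581, 0.2692, 0.0739]
eef_rot: [179.9, 0.4, -8.0]
contact_force: [-22.3, 5.7, 10.9]
gripper_width: 0.0097
gripper_force: 35.0
```

Request:
step_arm --pt "0 0 0 0 26" --pt "0 0 0 0 26" --pt "0 0 0 0 26" --pt "0 0 0 0 26" --pt "0 0 -0.1 0 26" --pt "0 0 -0.2 0 26" --pt "0 0 -0.35 0 26" --pt "0 0 -0.5 0 26" --pt "0 0 -0.5 0 26"

```text
time_s: 12.77
tcp_pos: [0.5899, 0.2707, 0.2081]
eef_rot: [-179.6, -0.6, -7.9]
contact_force: [0.8, 0.3, 1.0]
gripper_width: 0.026
gripper_force: 0.0
```

Request:
step_arm --pt "0 0.942 0 0 28" --pt "0 0.942 0 0 28" --pt "0 0.942 0 0 28" --pt "0 0.942 0 0 28" --pt "0 0.942 0 0 28" --pt "0 0.942 0 0 28" --pt "0 0.942 0 0 28"

```text
time_s: 13.35
tcp_pos: [0.5521, 0.0315, 0.1995]
eef_rot: [180.0, -0.0, -8.2]
contact_force: [0.7, 0.6, -0.5]
gripper_width: 0.0277
gripper_force: 0.0
```

Request:
step_arm --pt "0.03 0.942 0 -0.157 28" --pt "0.03 0.942 0 -0.157 28" --pt "0.03 0.942 0 -0.157 28" --pt "0.03 0.942 0 -0.157 28" --pt "0.03 0.942 0 -0.157 28" --pt "0.03 0.942 0 -0.157 28" --pt "0.03 0.942 0 -0.157 28" --pt "0.03 0.942 0 -0.157 28" --pt "0.03 0.942 0 -0.157 28"

```text
time_s: 14.1
tcp_pos: [0.5281, -0.1985, 0.1992]
eef_rot: [-180.0, -0.0, 1.4]
contact_force: [-0.5, 0.1, -0.3]
gripper_width: 0.0277
gripper_force: 0.0
```

```bash
cat > filt.py <<'E'
from chk import *
im,c=shot("wrist",sys.argv[1]); hsv=cv2.cvtColor(im,cv2.COLOR_RGB2HSV)
print(r.get_state()["tcp_pos"],r.get_state()["time_s"])
m=cv2.inRange(hsv,(100,150,190),(130,255,255)); cs,_=cv2.findContours(m,cv2.RETR_EXTERNAL,cv2.CHAIN_APPROX_NONE)
for k in cs:
    if cv2.contourArea(k)<300: continue
    P=np.array([onz(c,p,.11)[:2] for p in k[:,0].astype(float)],np.float32)
    (ctr,wh,a)=cv2.minAreaRect(P*1000); vx,vy,_,_=cv2.fitLine(P,cv2.DIST_L2,0,.01,.01).ravel()
    yaw=np.degrees(np.arctan(vy/vx)); p=np.array(ctr)/1000; q=p-0.04*np.array([np.cos(np.radians(yaw)),np.sin(np.radians(yaw))])
    print(p,wh,"yaw",yaw,"mv",mv([*q,.075],yaw),k[:,0].min(0),k[:,0].max(0))
E
python3 filt.py w6
```

```text
[ 0.5282 -0.1979  0.1992] 14.15
[ 0.5657 -0.1984] (119.46560668945312, 9.67210865020752) yaw 1.2008963 mv [-0.01   0.005  0.497  0.004] [317 105] [331 273]
[ 0.5768 -0.2816] (119.58518981933594, 9.836929321289062) yaw 1.3989372 mv [0.026 0.339 0.497 0.001] [429  90] [460 262]
```

Request:
step_arm --pt "-0.01 0.004 0.1 0 28" --pt "-0.01 0.004 0.2 0 28" --pt "-0.01 0.004 0.3 0 28" --pt "-0.01 0.004 0.4 0 28" --pt "-0.01 0.004 0.46 0 28" --pt "-0.01 0.004 0.497 0 28" --pt "-0.01 0.004 0.497 0 28" --pt "-0.01 0.004 0.497 0 5" --pt "-0.01 0.004 0.497 0 5" --pt "-0.01 0.004 0.497 0 5" --pt "-0.01 0.004 0.497 0 5" --pt "-0.01 0.004 0.497 0 5" --newtons 35

```text
time_s: 15.15
tcp_pos: [0.5264, -0.1995, 0.0763]
eef_rot: [180.0, -0.1, 1.5]
contact_force: [0.2, 1.8, 6.1]
gripper_width: 0.0097
gripper_force: 35.0
```

Request:
step_arm --pt "0 0 0 0 5" --pt "0 0 -0.04 0 5" --pt "0 0 -0.1 0 5" --pt "0 0 -0.2 0 5" --pt "0 0 -0.3 0 5" --pt "0 0 -0.4 0 5" --pt "0 0 -0.5 0 5" --pt "0 0 -0.55 0 5" --pt "0 0 -0.55 0 5"

```text
time_s: 15.9
tcp_pos: [0.527, -0.1999, 0.2169]
eef_rot: [179.9, -0.3, 1.5]
contact_force: [0.5, -0.6, -1.4]
gripper_width: 0.0104
gripper_force: 35.0
```

Request:
step_arm --pt "-0.043 -0.793 0 0 5" --pt "-0.043 -0.793 0 0 5" --pt "-0.043 -0.793 0 0 5" --pt "-0.043 -0.793 0 0 5" --pt "-0.043 -0.793 0 0 5" --pt "-0.043 -0.793 0 0 5"

```text
time_s: 16.4
tcp_pos: [0.509, 0.0026, 0.2124]
eef_rot: [-179.9, 0.0, 1.7]
contact_force: [0.1, -0.3, -1.8]
gripper_width: 0.0098
gripper_force: 35.0
```

Request:
step_arm --pt "-0.043 -0.793 0 0.157 5" --pt "-0.043 -0.793 0 0.157 5" --pt "-0.043 -0.793 0 0.157 5" --pt "-0.043 -0.793 0 0.157 5" --pt "-0.043 -0.793 0 0.157 5" --pt "-0.043 -0.793 0 0.157 5" --pt "-0.043 -0.793 0.2 0.157 5" --pt "-0.043 -0.793 0.3 0.157 5" --pt "-0.043 -0.793 0.4 0.157 5" --pt "-0.043 -0.793 0.432 0.157 5" --pt "-0.043 -0.793 0.432 0.157 5"

```text
time_s: 17.32
tcp_pos: [0.4926, 0.1949, 0.1023]
eef_rot: [179.8, 0.2, -8.0]
contact_force: [-0.7, -0.8, -0.7]
gripper_width: 0.0097
gripper_force: 35.0
```

```bash
sed -i 's/^o=.*/o=(.5768,.2064);psi=-8./' chk.py; python3 lanes.py w7 170 190 210 230; python3 -c "
from chk import *
print(mv(bf(o,psi,(-.08,-.021,.075)),psi),r.get_state()['gripper_width'])"
```

```text
tcp [0.4939 0.1958 0.1043] box [-0.0806 -0.022 ] [179.8942   0.064   -7.9721]
170 [('L', np.float64(373.0), np.float64(413.0), [-0.0248, -0.0685])]
190 [('L', np.float64(372.0), np.float64(395.0), [-0.0378, -0.0631])]
210 [('L', np.float64(157.0), np.float64(166.0), [-0.0513, 0.0845]), ('L', np.float64(372.0), np.float64(393.0), [-0.0513, -0.0632])]
230 [('L', np.float64(160.0), np.float64(169.0), [-0.0652, 0.0844]), ('F', np.float64(310.0), np.float64(337.0), [-0.033, -0.0231]), ('L', np.float64(370.0), np.float64(392.0), [-0.0652, -0.0629])]
[ 0.003 -0.004  0.117  0.   ] 0.010239425040695386
```

View pics/w7.png

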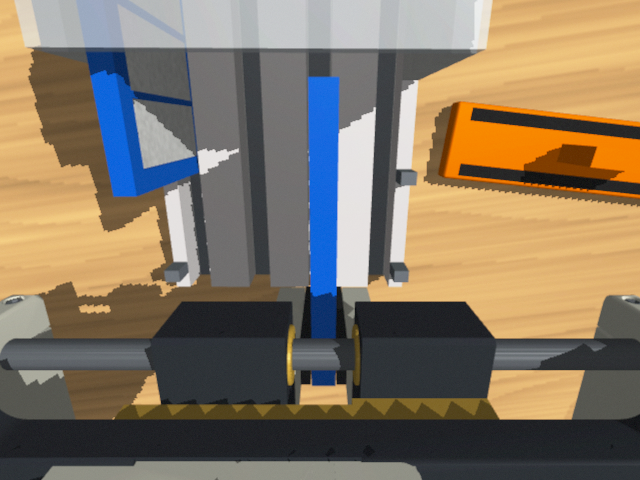

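The first filter stands home in lane +63 (blue at left, reaching under the hood). The second hangs over lane −21, about 1 mm to the right of centre, so I correct and insert.

Request:
step_arm --pt "0.003 -0.006 0 0 5" --pt "0.003 -0.006 0.03 0 5" --pt "0.003 -0.006 0.06 0 5" --pt "0.003 -0.006 0.09 0 5" --pt "0.003 -0.006 0.115 0 5" --pt "0.003 -0.006 0.122 0 5" --pt "0.003 -0.006 0.122 0 5"

```text
time_s: 17.95
tcp_pos: [0.4948, 0.1978, 0.0742]
eef_rot: [180.0, 0.0, -7.9]
contact_force: [-4.1, -1.0, 5.0]
gripper_width: 0.01
gripper_force: 35.0
```

Request:
step_arm --pt "0.05 0 0 0 5" --pt "0.1 0 0 0 5" --pt "0.15 0 0 0 5" --pt "0.2 0 0 0 5" --pt "0.24 0 0 0 5" --pt "0.27 0 0 0 5" --pt "0.28 0 0 0 5" --pt "0.29 0 0 0 5" --pt "0.295 0 0 0 5" --pt "0.295 0 0 0 5"

```text
time_s: 18.78
tcp_pos: [0.5681, 0.1874, 0.0742]
eef_rot: [180.0, 0.1, -8.0]
contact_force: [-7.8, 1.4, 8.5]
gripper_width: 0.0103
gripper_force: 35.0
```

Request:
step_arm --pt "0.005 0 0 0 5" --pt "0.01 0 0 0 5" --pt "0.015 0 0 0 5" --pt "0.015 0 0 0 5"

```text
time_s: 19.12
tcp_pos: [0.5683, 0.1871, 0.0741]
eef_rot: [179.9, 0.4, -8.0]
contact_force: [-24.2, 8.0, 20.4]
gripper_width: 0.0096
gripper_force: 35.0
```

Request:
step_arm --pt "0 0 0 0 26" --pt "0 0 0 0 26" --pt "0 0 0 0 26" --pt "0 0 0 0 26" --pt "0 0 -0.1 0 26" --pt "0 0 -0.2 0 26" --pt "0 0 -0.35 0 26" --pt "0 0 -0.5 0 26" --pt "0 0 -0.5 0 26"

```text
time_s: 19.87
tcp_pos: [0.5759, 0.1882, 0.2072]
eef_rot: [-179.7, -0.6, -7.9]
contact_force: [1.5, 0.8, 3.0]
gripper_width: 0.026
gripper_force: 0.0
```

Request:
step_arm --pt "0.06 0.939 0 0 28" --pt "0.06 0.939 0 0 28" --pt "0.06 0.939 0 0 28" --pt "0.06 0.939 0 0 28" --pt "0.06 0.939 0 0 28" --pt "0.06 0.939 0 0 28" --pt "0.06 0.939 0 0 28"

```text
time_s: 20.45
tcp_pos: [0.5533, -0.052, 0.1988]
eef_rot: [180.0, 0.0, -8.2]
contact_force: [0.4, -0.0, 0.5]
gripper_width: 0.0282
gripper_force: 0.0
```

Request:
step_arm --pt "0.06 0.939 0 -0.157 28" --pt "0.06 0.939 0 -0.157 28" --pt "0.06 0.939 0 -0.157 28" --pt "0.06 0.939 0 -0.157 28" --pt "0.06 0.939 0 -0.157 28" --pt "0.06 0.939 0 -0.157 28" --pt "0.06 0.939 0 -0.157 28" --pt "0.06 0.939 0 -0.157 28" --pt "0.06 0.939 0 -0.157 28"

```text
time_s: 21.2
tcp_pos: [0.5362, -0.2822, 0.1985]
eef_rot: [-180.0, 0.0, 1.4]
contact_force: [-0.2, 0.1, 0.4]
gripper_width: 0.0282
gripper_force: 0.0
```

```bash
python3 filt.py w8
```

```text
[ 0.5364 -0.2816  0.1987] 21.25
[ 0.5766 -0.281 ] (119.74601745605469, 9.021921157836914) yaw 1.3777586 mv [0.001 0.001 0.495 0.001] [316 100] [329 270]
```

Request:
step_arm --pt "0 0 0.1 0 28" --pt "0 0 0.2 0 28" --pt "0 0 0.3 0 28" --pt "0 0 0.4 0 28" --pt "0 0 0.46 0 28" --pt "0 0 0.495 0 28" --pt "0 0 0.495 0 28" --pt "0 0 0.495 0 5" --pt "0 0 0.495 0 5" --pt "0 0 0.495 0 5" --pt "0 0 0.495 0 5" --pt "0 0 0.495 0 5" --newtons 35

```text
time_s: 22.25
tcp_pos: [0.5372, -0.2822, 0.0767]
eef_rot: [180.0, -0.1, 1.5]
contact_force: [0.2, 2.2, 4.9]
gripper_width: 0.0099
gripper_force: 35.0
```

Request:
step_arm --pt "0 0 0 0 5" --pt "0 0 -0.04 0 5" --pt "0 0 -0.1 0 5" --pt "0 0 -0.2 0 5" --pt "0 0 -0.3 0 5" --pt "0 0 -0.4 0 5" --pt "0 0 -0.5 0 5" --pt "0 0 -0.55 0 5" --pt "0 0 -0.55 0 5"

```text
time_s: 23.0
tcp_pos: [0.5376, -0.2828, 0.2171]
eef_rot: [179.9, -0.3, 1.5]
contact_force: [-0.5, -0.9, -2.1]
gripper_width: 0.0098
gripper_force: 35.0
```

Request:
step_arm --pt "-0.074 -0.878 0 0 5" --pt "-0.074 -0.878 0 0 5" --pt "-0.074 -0.878 0 0 5" --pt "-0.074 -0.878 0 0 5" --pt "-0.074 -0.878 0 0 5" --pt "-0.074 -0.878 0 0 5" --pt "-0.074 -0.878 0 0 5"

```text
time_s: 23.58
tcp_pos: [0.5113, -0.0604, 0.2125]
eef_rot: [-180.0, 0.0, 1.6]
contact_force: [-0.6, -0.2, -2.3]
gripper_width: 0.0096
gripper_force: 35.0
```

Request:
step_arm --pt "-0.074 -0.878 0 0.157 5" --pt "-0.074 -0.878 0 0.157 5" --pt "-0.074 -0.878 0 0.157 5" --pt "-0.074 -0.878 0 0.157 5" --pt "-0.074 -0.878 0 0.157 5" --pt "-0.074 -0.878 0 0.157 5" --pt "-0.074 -0.878 0.2 0.157 5" --pt "-0.074 -0.878 0.3 0.157 5" --pt "-0.074 -0.878 0.4 0.157 5" --pt "-0.074 -0.878 0.432 0.157 5" --pt "-0.074 -0.878 0.432 0.157 5" --pt "-0.074 -0.878 0.432 0.157 5"

```text
time_s: 24.58
tcp_pos: [0.4888, 0.1554, 0.1053]
eef_rot: [180.0, 0.0, -8.0]
contact_force: [0.4, -0.5, -1.3]
gripper_width: 0.0098
gripper_force: 35.0
```

```bash
python3 lanes.py w9 170 190 210 230; python3 -c "
from chk import *
print(mv(bf(o,psi,(-.08,-.063,.075)),psi),r.get_state()['gripper_width'])"
```

```text
tcp [0.4893 0.1558 0.1061] box [-0.0796 -0.0622] [-179.9661   -0.0751   -7.9858]
170 [('F', np.float64(22.0), np.float64(63.0), [-0.0103, 0.0342])]
190 []
210 []
230 []
[-0.002  0.003  0.124  0.   ] 0.010009283572875755
```

View pics/w9.png

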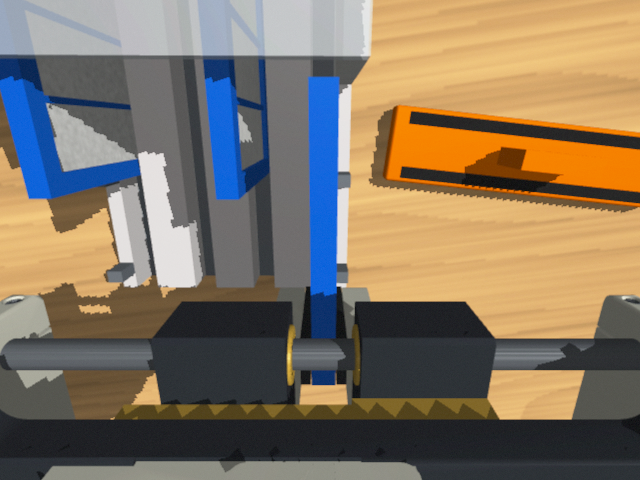

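Two filters stand home and the third hangs over lane −63. Insert it.

Request:
step_arm --pt "0 0.002 0 0 5" --pt "0 0.002 0.03 0 5" --pt "0 0.002 0.06 0 5" --pt "0 0.002 0.09 0 5" --pt "0 0.002 0.115 0 5" --pt "0 0.002 0.124 0 5" --pt "0 0.002 0.124 0 5"

```text
time_s: 25.22
tcp_pos: [0.4879, 0.1553, 0.0743]
eef_rot: [180.0, 0.0, -7.9]
contact_force: [-5.1, -0.3, 11.8]
gripper_width: 0.0097
gripper_force: 35.0
```

Request:
step_arm --pt "0.05 0 0 0 5" --pt "0.1 0 0 0 5" --pt "0.15 0 0 0 5" --pt "0.2 0 0 0 5" --pt "0.24 0 0 0 5" --pt "0.27 0 0 0 5" --pt "0.28 0 0 0 5" --pt "0.29 0 0 0 5" --pt "0.295 0 0 0 5" --pt "0.295 0 0 0 5"

```text
time_s: 26.05
tcp_pos: [0.5614, 0.1452, 0.0743]
eef_rot: [180.0, -0.0, -7.9]
contact_force: [-4.7, -0.3, 9.7]
gripper_width: 0.0097
gripper_force: 35.0
```

Request:
step_arm --pt "0.005 0 0 0 5" --pt "0.01 0 0 0 5" --pt "0.015 0 0 0 5" --pt "0.015 0 0 0 5"

```text
time_s: 26.38
tcp_pos: [0.562, 0.145, 0.0743]
eef_rot: [179.9, 0.2, -8.0]
contact_force: [-18.7, 5.4, 20.6]
gripper_width: 0.0098
gripper_force: 35.0
```

Request:
step_arm --pt "0 0 0 0 23" --pt "0 0 0 0 23" --pt "0 0 0 0 23" --pt "0 0 0 0 23" --pt "0 0 -0.1 0 23" --pt "0 0 -0.2 0 23" --pt "0 0 -0.35 0 23" --pt "0 0 -0.5 0 23" --pt "0 0 -0.65 0 23" --pt "0 0 -0.7 0 23" --pt "0 0 -0.7 0 23"

```text
time_s: 27.3
tcp_pos: [0.5671, 0.1452, 0.2534]
eef_rot: [-179.8, -0.4, -8.0]
contact_force: [-0.4, -0.6, 0.2]
gripper_width: 0.023
gripper_force: 0.0
```

Request:
step_arm --pt "-0.096 0.615 0 0.8 40" --pt "-0.096 0.615 0 0.8 40" --pt "-0.096 0.615 0 0.8 40" --pt "-0.096 0.615 0 0.8 40" --pt "-0.096 0.615 0 0.8 40" --pt "-0.096 0.615 0 0.8 40" --pt "-0.096 0.615 0 0.8 40" --pt "-0.096 0.615 0 0.8 40"

```text
time_s: 27.97
tcp_pos: [0.5195, -0.0049, 0.248]
eef_rot: [179.9, 0.0, -56.3]
contact_force: [-0.4, -0.6, 0.0]
gripper_width: 0.0401
gripper_force: 0.0
```

Request:
step_arm --pt "0 0 0 0.817 40" --pt "0 0 0 0.817 40" --pt "0 0 0 0.817 40" --pt "0 0 0 0.817 40" --pt "0 0 0 0.817 40" --pt "0 0 0 0.817 40" --pt "0 0 0 0.817 40" --pt "0 0 0 0.817 40"

```text
time_s: 28.63
tcp_pos: [0.5197, -0.0043, 0.2481]
eef_rot: [179.9, -0.0, -105.1]
contact_force: [-0.5, -0.8, 0.6]
gripper_width: 0.0399
gripper_force: 0.0
```

```bash
python3 - <<'E'
from chk import *
im,c=shot("wrist","w10"); s=r.get_state(); print(s["time_s"],s["tcp_pos"],s["eef_rot"],s["joints"])
for q in blobs(mask(im,5,14,170),500): print(q,onz(c,q[1],.014))
E
```

```text
28.6833 [ 0.5197 -0.0043  0.2482] [ 179.9512   -0.0298 -104.7376] [ 21.18     5.0386 -16.7196  -0.0048 -68.2988 -35.9158]
(7270.0, (314.0665588378906, 206.05099487304688), (172.2306365966797, 47.07225799560547), 89.5787124633789) [ 0.53   -0.0048  0.014 ]
```

View pics/w10.png

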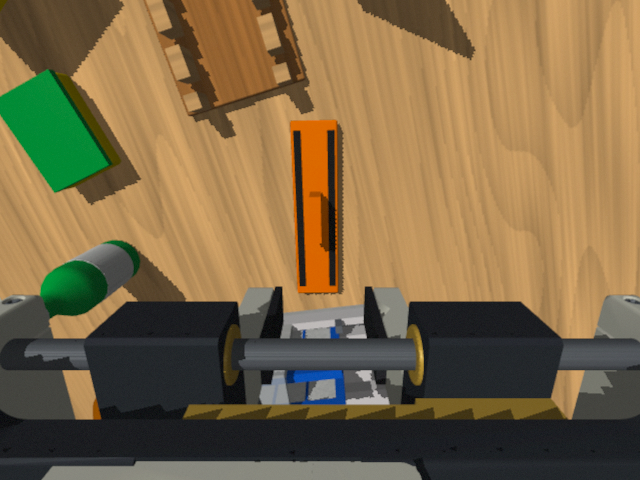

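Strip lies along the tool x: ends at (313,122) and (320,292), tab at (322,220), bystanders clear.

```bash
cat > strip.py <<'E'
from chk import *
def strip(name,z=.014):
    im,c=shot("wrist",name); m=mask(im,4,16,150,40)
    m=cv2.morphologyEx(m,cv2.MORPH_CLOSE,np.ones((15,15)))
    k=max(cv2.findContours(m,0,cv2.CHAIN_APPROX_NONE)[0],key=cv2.contourArea)
    P=np.array([onz(c,p,z)[:2] for p in k[:,0].astype(float)],np.float32)*1000
    (ct,wh,a)=cv2.minAreaRect(P); B=cv2.boxPoints((ct,wh,a)); e=[B[1]-B[0],B[2]-B[1]]; e=max(e,key=np.linalg.norm)
    yaw=np.degrees(np.arctan2(e[1],e[0])); yaw=(yaw+180)%180-180
    return np.array(ct)/1000,wh,yaw,k[:,0].min(0),k[:,0].max(0)
if __name__=="__main__":
    ct,wh,yaw,*b=strip(sys.argv[1]); print(ct,wh,yaw,b,"box",box(ct),r.get_state()["tcp_pos"],"mv",mv([*ct,.12],yaw))
E
python3 strip.py w11
```

```text
[ 0.5683 -0.1865] (130.10113525390625, 108.470947265625) -178.99919 [array([145,   0], dtype=int32), array([305, 114], dtype=int32)] box [ 0.0463 -0.3903] [ 0.5198 -0.0043  0.2483] mv [ 0.656 -0.373  0.513  1.239]
```

Got the rack; tighten the mask.

```bash
sed -i 's/mask(im,4,16,150,40)/mask(im,5,14,195,60)/' strip.py; python3 strip.py w11
```

```text
[0.5308 0.003 ] (200.01876831054688, 49.42176055908203) -103.91452 [array([291, 120], dtype=int32), array([337, 292], dtype=int32)] box [-0.0172 -0.2078] [ 0.5197 -0.0043  0.2484] mv [-0.04  -0.036  0.514 -0.013]
```

Request:
step_arm --pt "-0.04 -0.036 0.15 -0.013 40" --pt "-0.04 -0.036 0.3 -0.013 40" --pt "-0.04 -0.036 0.45 -0.013 40" --pt "-0.04 -0.036 0.6 -0.013 40" --pt "-0.04 -0.036 0.7 -0.013 40" --pt "-0.04 -0.036 0.8 -0.013 40" --pt "-0.04 -0.036 0.86 -0.013 40" --pt "-0.04 -0.036 0.9 -0.013 40" --pt "-0.04 -0.036 0.91 -0.013 40" --pt "-0.04 -0.036 0.91 -0.013 40"

```text
time_s: 29.62
tcp_pos: [0.5311, 0.0029, 0.021]
eef_rot: [180.0, -0.0, -104.1]
contact_force: [-0.5, -0.4, 0.5]
gripper_width: 0.0398
gripper_force: 0.0
```

Request:
step_arm --pt "0 0 0 0 8" --pt "0 0 0 0 8" --pt "0 0 0 0 8" --pt "0 0 0 0 8" --pt "0 0 0 0 8" --pt "0 0 0 0 8" --newtons 40

```text
time_s: 30.12
tcp_pos: [0.5313, 0.0031, 0.0219]
eef_rot: [-180.0, 0.0, -104.2]
contact_force: [-2.0, 1.3, 5.7]
gripper_width: 0.0118
gripper_force: 40.0
```

Request:
step_arm --pt "0 0 -0.05 0 8" --pt "0 0 -0.15 0 8" --pt "0 0 -0.3 0 8" --pt "0 0 -0.4 0 8" --pt "0 0 -0.48 0 8" --pt "0 0 -0.48 0 8" --pt "0 0 -0.48 0 8"

```text
time_s: 30.7
tcp_pos: [0.5315, 0.0033, 0.1424]
eef_rot: [-179.9, 0.1, -104.2]
contact_force: [0.2, 0.1, -2.7]
gripper_width: 0.0116
gripper_force: 40.0
```

```bash
python3 - <<'E'
from chk import *
s=r.get_state(); print(s["time_s"],s["tcp_pos"],s["eef_rot"],s["gripper_width"],s["joints"])
import strip
zt=s["tcp_pos"][2]-.020+.014
for k in range(2):
    ct,wh,yaw,*b=strip.strip(f"w12{k}",zt); t=r.get_state()["tcp_pos"]; print(ct,wh,yaw,b,"off",ct-t[:2])
print("mv",mv(bf(o,psi,(-.058,0,.14)),psi-90))
E
```

```text
30.7 [0.5315 0.0033 0.1424] [-179.8868    0.098  -104.2147] 0.011586583760652662 [ 21.4955  11.2012 -24.1907  -0.0166 -54.459  -35.7006]
[ 0.5223 -0.0335] (124.2007064819336, 49.27192687988281) -104.07843 [array([267,  87], dtype=int32), array([379, 337], dtype=int32)] off [-0.0084 -0.0365]
[ 0.5213 -0.0341] (123.24665832519531, 48.942848205566406) -104.1727 [array([267,  87], dtype=int32), array([379, 337], dtype=int32)] off [-0.009 -0.037]
mv [-0.81   0.25   0.002 -0.104]
```

The placing geometry shows a clash: gripping across the tab's thickness would put the 193 mm body against the hood. I set the strip back down and regrip it along the tab's 50 mm length.

Request:
step_arm --pt "0 0 0.1 0 8" --pt "0 0 0.2 0 8" --pt "0 0 0.3 0 8" --pt "0 0 0.4 0 8" --pt "0 0 0.45 0 8" --pt "0 0 0.475 0 8" --pt "0 0 0.475 0 8" --pt "0 0 0.475 0 40" --pt "0 0 0.475 0 40" --pt "0 0 0.475 0 40" --pt "0 0 0.475 0 40"

```text
time_s: 31.72
tcp_pos: [0.5311, 0.0029, 0.0224]
eef_rot: [180.0, -0.0, -104.2]
contact_force: [-0.3, -0.4, -0.4]
gripper_width: 0.0328
gripper_force: 0.0
```

Request:
step_arm --pt "0 0 -0.1 0 40" --pt "0 0 -0.25 0 50" --pt "0 0 -0.4 0 60" --pt "0 0 -0.4 -0.75 80" --pt "0 0 -0.4 -0.75 80" --pt "0 0 -0.4 -0.75 80" --pt "0 0 -0.4 -0.75 80" --pt "0 0 -0.4 -0.75 80" --pt "0 0 -0.4 -0.75 80" --pt "0 0 -0.4 -0.75 80" --pt "0 0 -0.4 -0.75 80"

```text
time_s: 32.63
tcp_pos: [0.5311, 0.003, 0.1226]
eef_rot: [-180.0, 0.0, -59.1]
contact_force: [-0.3, -0.2, 0.9]
gripper_width: 0.0799
gripper_force: 0.0
```

Request:
step_arm --pt "0 0 0 -0.75 80" --pt "0 0 0 -0.75 80" --pt "0 0 0 -0.75 80" --pt "0 0 0 -0.75 80" --pt "0 0 0 -0.75 80" --pt "0 0 0 -0.75 80" --pt "0 0 0 -0.75 80" --pt "0 0 0 -0.75 80"

```text
time_s: 33.3
tcp_pos: [0.5311, 0.003, 0.1226]
eef_rot: [-180.0, -0.0, -14.2]
contact_force: [0.6, -0.5, 0.2]
gripper_width: 0.08
gripper_force: 0.0
```

```bash
python3 - <<'E'
from chk import *
im,c=shot("wrist","w13"); s=r.get_state(); print(s["time_s"],s["tcp_pos"],s["eef_rot"],s["gripper_width"],s["joints"])
print(mv([.5313,.0031,.022],-14.15))
E
```

```text
33.35 [0.5311 0.003  0.1226] [-179.9954   -0.0056  -14.3654] 0.08008664258036227 [ 21.4911  12.4798 -25.5396  -0.0006 -51.9733  54.1438]
[ 0.001 -0.001  0.402 -0.004]
```

View pics/w13.png

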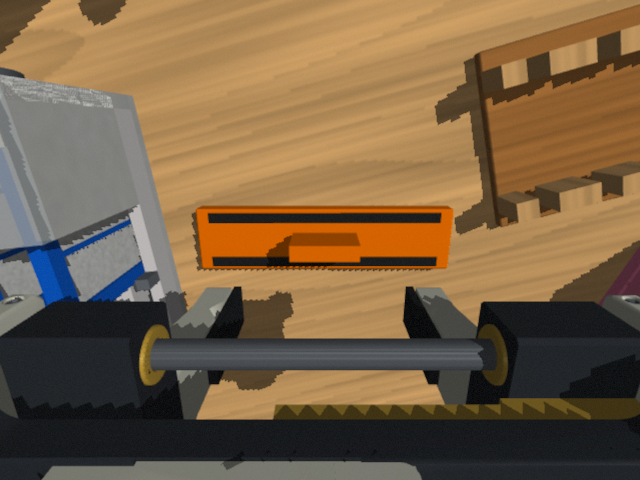

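The strip lies flat with the tab at (325,248), centred between the open fingers. Lower and grip along the tab.

Request:
step_arm --pt "0 0 0.1 0 80" --pt "0 0 0.2 0 80" --pt "0 0 0.3 0 80" --pt "0 0 0.37 0 80" --pt "0 0 0.4 0 80" --pt "0 0 0.4 0 80" --pt "0 0 0.4 0 45" --pt "0 0 0.4 0 45" --pt "0 0 0.4 0 45" --pt "0 0 0.4 0 45" --pt "0 0 0.4 0 45" --pt "0 0 0.4 0 45" --newtons 45

```text
time_s: 34.35
tcp_pos: [0.5315, 0.0031, 0.0233]
eef_rot: [-180.0, -0.1, -14.2]
contact_force: [-0.9, -0.8, 4.9]
gripper_width: 0.0496
gripper_force: 45.0
```

Request:
step_arm --pt "0 0 -0.05 0 45" --pt "0 0 -0.15 0 45" --pt "0 0 -0.3 0 45" --pt "0 0 -0.45 0 45" --pt "0 0 -0.6 0 45" --pt "0 0 -0.6 0 45" --pt "0 0 -0.6 0 45"

```text
time_s: 34.93
tcp_pos: [0.5323, 0.0035, 0.175]
eef_rot: [-179.8, -0.2, -14.2]
contact_force: [-0.2, 0.4, -2.3]
gripper_width: 0.0496
gripper_force: 45.0
```

```bash
python3 - <<'E'
from chk import *
import strip
s=r.get_state(); print(s["time_s"],s["tcp_pos"],s["eef_rot"],s["gripper_width"],s["gripper_force"])
im,_=shot("wrist","w14")
ct,wh,yaw,*b=strip.strip("w14",s["tcp_pos"][2]-.0225+.014); print(ct,wh,yaw,b,"off",ct-s["tcp_pos"][:2])
p=bf(o,psi,(-.058,0,.17)); print(p,"mv",mv(p,psi))
E
```

```text
34.9333 [0.5323 0.0035 0.175 ] [-179.8185   -0.2499  -14.2182] 0.0495973417484067 44.99947786331177
[0.5324 0.0027] (196.85047912597656, 51.42949676513672) -104.15663 [array([128, 247], dtype=int32), array([519, 337], dtype=int32)] off [ 0.0001 -0.0008]
[0.5194 0.2145 0.17  ] mv [-0.25  -0.809  0.008 -0.104]
```

View pics/w14.png

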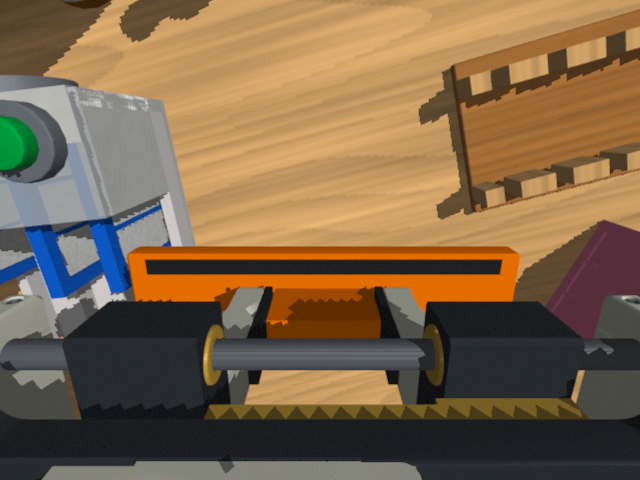

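The strip is held flat and centred. Carry it over the seat and pause just above.

Request:
step_arm --pt "-0.25 -0.809 0 -0.104 45" --pt "-0.25 -0.809 0 -0.104 45" --pt "-0.25 -0.809 0 -0.104 45" --pt "-0.25 -0.809 0 -0.104 45" --pt "-0.25 -0.809 0 -0.104 45" --pt "-0.25 -0.809 0 -0.104 45" --pt "-0.25 -0.809 0 -0.104 45" --pt "-0.25 -0.809 0.1 -0.104 45" --pt "-0.25 -0.809 0.2 -0.104 45" --pt "-0.25 -0.809 0.3 -0.104 45" --pt "-0.25 -0.809 0.36 -0.104 45" --pt "-0.25 -0.809 0.36 -0.104 45"

```text
time_s: 36.03
tcp_pos: [0.5174, 0.2112, 0.0779]
eef_rot: [179.6, 0.4, -8.1]
contact_force: [-0.9, -0.8, -2.1]
gripper_width: 0.0495
gripper_force: 45.0
```

```bash
python3 - <<'E'
from chk import *
im,c=shot("wrist","w15"); s=r.get_state(); print(s["time_s"],s["tcp_pos"],s["eef_rot"],"box",box(s["tcp_pos"]))
print("mv",mv(bf(o,psi,(-.058,0,.0525)),psi))
E
```

```text
36.0833 [0.5186 0.2121 0.08  ] [179.7418   0.2327  -8.0445] box [-0.0584 -0.0025]
mv [ 0.002 -0.01   0.11  -0.001]
```

View pics/w15.png

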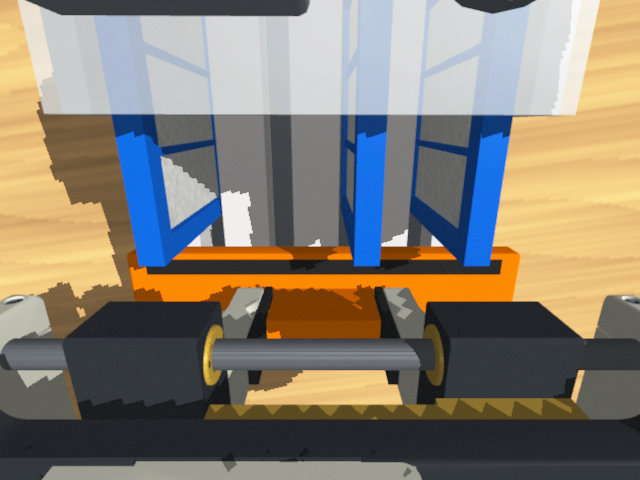

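All three filters stand in their lanes, and the strip is just above the seat with its back edge ahead of the filters. Small sideways correction, then lower.

Request:
step_arm --pt "0.002 -0.01 0 0 45" --pt "0.002 -0.01 0.02 0 45" --pt "0.002 -0.01 0.04 0 45" --pt "0.002 -0.01 0.06 0 45" --pt "0.002 -0.01 0.08 0 45" --pt "0.002 -0.01 0.095 0 45" --pt "0.002 -0.01 0.095 0 45"

```text
time_s: 36.67
tcp_pos: [0.5205, 0.2165, 0.0579]
eef_rot: [179.9, 0.1, -8.0]
contact_force: [-0.3, -0.2, -1.7]
gripper_width: 0.0495
gripper_force: 45.0
```

Request:
step_arm --pt "0 0 0.008 0 45" --pt "0 0 0.016 0 45" --pt "0 0 0.02 0 45" --pt "0 0 0.02 0 45"

```text
time_s: 37.0
tcp_pos: [0.5209, 0.2168, 0.0536]
eef_rot: [180.0, 0.0, -8.0]
contact_force: [-0.6, 0.3, -1.1]
gripper_width: 0.0499
gripper_force: 45.0
```

Request:
step_arm --pt "-0.004 0.01 -0.012 0 45" --pt "-0.004 0.01 -0.012 0 45" --pt "-0.004 0.01 0 0 45" --pt "-0.004 0.01 0.006 0 45" --pt "-0.004 0.01 0.006 0 45"

```text
time_s: 37.42
tcp_pos: [0.5199, 0.2146, 0.0533]
eef_rot: [-180.0, -0.0, -7.9]
contact_force: [-4.1, -0.5, 8.7]
gripper_width: 0.0498
gripper_force: 45.0
```

```bash
python3 - <<'E'
from chk import *
s=r.get_state(); print(s["time_s"],s["tcp_pos"],s["eef_rot"],"box",box(s["tcp_pos"]),s["contact_force"])
E
```

```text
37.4167 [0.5199 0.2146 0.0533] [-179.9766   -0.0414   -7.9486] box [-0.0575  0.0002] [-4.0764 -0.4782  8.7175]
```

Request:
step_arm --pt "0 0 0 0 66" --pt "0 0 0 0 66" --pt "0 0 0 0 66" --pt "0 0 0 0 66" --pt "0 0 -0.1 0 66" --pt "0 0 -0.25 0 66" --pt "0 0 -0.4 0 66" --pt "0 0 -0.55 0 66" --pt "0 0 -0.7 0 50" --pt "0 0 -0.85 0 50" --pt "0 0 -1 0 50" --pt "0 0 -1 0 50"

```text
time_s: 38.42
tcp_pos: [0.5226, 0.2156, 0.3108]
eef_rot: [-179.6, -0.6, -7.9]
contact_force: [1.9, 1.0, 1.0]
gripper_width: 0.0509
gripper_force: 0.0
```

Request:
step_arm --pt "-0.12 0 0 0 50" --pt "-0.12 0 0 0 50" --pt "-0.12 0 0 0 50"

```text
time_s: 38.67
tcp_pos: [0.4892, 0.2187, 0.3025]
eef_rot: [-180.0, -0.0, -7.9]
contact_force: [0.4, 0.5, -0.1]
gripper_width: 0.0497
gripper_force: 0.0
```

```bash
python3 - <<'E'
from chk import *
import strip
im,c=shot("wrist","w16"); s=r.get_state(); print(s["time_s"],s["tcp_pos"],s["eef_rot"])
ct,wh,yaw,*b=strip.strip("w16",.044); print(ct,wh,yaw,b,"box",box(ct))
for q in blobs(mask(im,0,4,150),150): print(q[:2],"ball",box(onz(c,q[1],.197)))
for q in blobs(mask(im,50,75,150),150): print(q[:2],"btn",box(onz(c,q[1],.13)))
print("mv ball",mv(bf(o,psi,(.08,.006,.186)),psi))
E
```

```text
38.7167 [0.4898 0.2187 0.3023] [-179.983    -0.0174   -7.925 ]
[0.5187 0.2148] (199.7467803955078, 48.687950134277344) -97.871704 [array([237, 154], dtype=int32), array([409, 196], dtype=int32)] box [-0.0587  0.0002]
(278.5, (313.5, 6.0)) ball [0.0696 0.0066]
(1069.0, (386.5, 19.5)) btn [ 0.0788 -0.0515]
mv ball [ 0.67  -0.023  0.465  0.001]
```

View pics/w16.png

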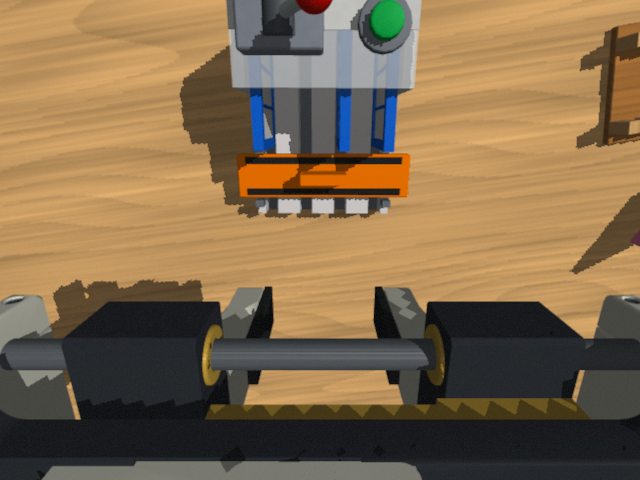

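The strip is seated at box (−58.7, 0.2) mm, yaw −7.9°. The ball is at box y=6.6 mm, which is fully off. Now throw it on.

Request:
step_arm --pt "0.67 -0.023 0 0 50" --pt "0.67 -0.023 0 0 50" --pt "0.67 -0.023 0 0 50" --pt "0.67 -0.023 0 0 50" --pt "0.67 -0.023 0 0 50" --pt "0.67 -0.023 0.1 0 50" --pt "0.67 -0.023 0.25 0 50" --pt "0.67 -0.023 0.4 0 50" --pt "0.67 -0.023 0.465 0 50" --pt "0.67 -0.023 0.465 0 50"

```text
time_s: 39.6
tcp_pos: [0.6544, 0.1995, 0.1795]
eef_rot: [179.7, 0.5, -8.0]
contact_force: [0.3, -0.1, -0.6]
gripper_width: 0.0501
gripper_force: 0.0
```

Request:
step_arm --pt "0 -0.06 0 0 50" --pt "0 -0.12 0 0 50" --pt "0 -0.16 0 0 50" --pt "0 -0.2 0 0 50" --pt "0 -0.23 0 0 50" --pt "0 -0.25 0 0 50" --pt "0 -0.27 0 0 50" --pt "0 -0.275 0 0 50" --pt "0 -0.285 0 0 50" --pt "0 -0.285 0 0 50"

```text
time_s: 40.43
tcp_pos: [0.6662, 0.2709, 0.1858]
eef_rot: [179.9, 0.1, -8.0]
contact_force: [-1.1, -2.5, -0.3]
gripper_width: 0.0502
gripper_force: 1.4
```

Request:
step_arm --pt "0 -0.008 0 0 50" --pt "0 -0.016 0 0 50" --pt "0 -0.016 0 0 50"

```text
time_s: 40.68
tcp_pos: [0.6662, 0.2714, 0.1856]
eef_rot: [179.6, 0.2, -8.1]
contact_force: [-1.9, -13.9, 1.5]
gripper_width: 0.0502
gripper_force: 6.8
```

Request:
step_arm --pt "0 -0.008 0 0 50" --pt "0 -0.008 0 0 50" --pt "0 0.06 0 0 50" --pt "0 0.06 0 0 50" --pt "0 0.06 -0.15 0 50" --pt "0 0.06 -0.3 0 50" --pt "0 0.06 -0.46 0 0" --pt "0 0.06 -0.46 0 0"

```text
time_s: 41.35
tcp_pos: [0.6682, 0.2618, 0.3118]
eef_rot: [-179.5, -0.7, -7.9]
contact_force: [1.0, -1.0, 1.6]
gripper_width: 0.0418
gripper_force: 0.0
```

Request:
step_arm --pt "0 0.42 0 0.75 0" --pt "0 0.42 0 0.75 0" --pt "0 0.42 0 0.75 0" --pt "0 0.42 0 0.75 0" --pt "0 0.42 0 0.75 0" --pt "0 0.42 0 0.75 0" --pt "0 0.42 0 0.75 0" --pt "0 0.42 0 0.75 0" --newtons 20

```text
time_s: 42.02
tcp_pos: [0.6506, 0.157, 0.3016]
eef_rot: [-179.9, 0.0, -53.1]
contact_force: [-0.6, -0.3, 0.1]
gripper_width: -0.0001
gripper_force: 0.0
```

Request:
step_arm --pt "0 0 0 0.75 0" --pt "0 0 0 0.75 0" --pt "0 0 0 0.75 0" --pt "0 0 0 0.75 0" --pt "0 0 0 0.75 0" --pt "0 0 0 0.75 0" --pt "0 0 0 0.75 0" --pt "0 0 0 0.75 0"

```text
time_s: 42.68
tcp_pos: [0.6505, 0.1572, 0.3013]
eef_rot: [-180.0, 0.1, -98.0]
contact_force: [0.1, 0.0, 0.7]
gripper_width: 0.0003
gripper_force: 0.0
```

```bash
python3 - <<'E'
from chk import *
s=r.get_state(); print(s["time_s"],s["tcp_pos"],s["eef_rot"],s["joints"],s["gripper_width"])
for n in("top","scene"):
    im,c=shot(n)
    for q in blobs(mask(im,0,6,150),30): print(n,q[:2],box(onz(c,q[1],.197)))
im,c=shot("wrist","w17")
for q in blobs(mask(im,50,75,150),150): print(q[:2],"btn",box(onz(c,q[1],.132)))
print("mv btn",mv(bf(o,psi,(.0795,-.051,.145)),psi-90))
E
```

```text
42.6833 [0.6505 0.1572 0.3013] [-179.9592    0.0742  -97.9501] [ 30.2158  18.0346   6.6643  -0.0338 -78.5519 -38.1593] 0.0002800926653241734
top (32.5, (134.00001525878906, 184.0)) [0.0768 0.0563]
top (218.0, (210.0, 125.5)) [ 0.1951 -0.0517]
scene (117.0, (423.0, 197.0)) [ 0.2179 -0.0664]
scene (50.5, (398.9000549316406, 132.7000274658203)) [0.0781 0.0668]
scene (2743.0, (194.0, 28.5)) [-0.5764  0.0886]
(663.5, (327.5, 208.5)) btn [ 0.076 -0.048]
(2242.0, (172.18801879882812, 64.21600341796875)) btn [ 0.2074 -0.1711]
mv btn [0.05  0.002 0.625 0.003]
```

The scene view puts the ball back at its starting pixel, so the fan is fully on. Press the button.

Request:
step_arm --pt "0.045 -0.002 0 0 0" --pt "0.045 -0.002 0.15 0 0" --pt "0.045 -0.002 0.3 0 0" --pt "0.045 -0.002 0.45 0 0" --pt "0.045 -0.002 0.55 0 0" --pt "0.045 -0.002 0.61 0 0" --pt "0.045 -0.002 0.625 0 0" --pt "0.045 -0.002 0.625 0 0"

```text
time_s: 43.5
tcp_pos: [0.6488, 0.1448, 0.1441]
eef_rot: [179.9, -0.1, -97.9]
contact_force: [-0.2, -0.6, 1.2]
gripper_width: 0.0004
gripper_force: 0.7
```

Request:
step_arm --pt "0 0 0.012 0 0" --pt "0 0 0.024 0 0" --pt "0 0 0.032 0 0" --pt "0 0 0.032 0 0"

```text
time_s: 43.83
tcp_pos: [0.6504, 0.1457, 0.1384]
eef_rot: [-179.8, 0.1, -97.9]
contact_force: [0.8, -0.8, 4.6]
gripper_width: 0.0003
gripper_force: 2.4
```

Request:
step_arm --pt "0 0 0.012 0 0" --pt "0 0 0.02 0 0" --pt "0 0 0.02 0 0"

```text
time_s: 44.08
tcp_pos: [0.6507, 0.1457, 0.1379]
eef_rot: [-179.7, 0.1, -97.9]
contact_force: [-12.0, -1.9, 29.5]
gripper_width: 0.0003
gripper_force: 14.5
```

Request:
step_arm --pt "0 0 -0.1 0 0" --pt "0 0 -0.3 0 0" --pt "0 0 -0.5 0 0" --pt "0 0 -0.7 0 0" --pt "0 0 -0.7 0 0"

```text
time_s: 44.5
tcp_pos: [0.6505, 0.1458, 0.3129]
eef_rot: [-179.6, 0.2, -97.9]
contact_force: [1.0, 0.4, 1.2]
gripper_width: 0.0003
gripper_force: 0.0
```

Request:
step_arm --pt "0.9 0.9 0 0 0" --pt "0.9 0.9 0 0 0" --pt "0.9 0.9 0 0 0" --pt "0.9 0.9 0 0 0" --pt "0.9 0.9 0 0 0" --pt "0.9 0.9 0 0 0" --pt "0.9 0.9 0 0 0" --pt "0.9 0.9 0 0 0" --pt "0.9 0.9 0 0 0"

```text
time_s: 45.25
tcp_pos: [0.3918, -0.0481, 0.3081]
eef_rot: [-179.8, 0.1, -98.0]
contact_force: [0.9, -0.4, -0.4]
gripper_width: 0.0003
gripper_force: 0.0
```

```bash
python3 - <<'E'
from chk import *
print(r.get_state()["tcp_pos"],r.get_state()["time_s"])
for n in("top","scene"):
    im,c=shot(n)
    for nm,a,b,z,sm in(("red",0,6,.197,150),("green",50,75,.1,150),("blue",108,128,.108,150),("orange",5,14,.044,170)):
        for q in blobs(mask(im,a,b,sm),30): print(n,nm,q[0],np.round(q[1]),np.round(q[2]),round(q[3]),box(onz(c,q[1],z)))
E
```

```text
[ 0.3918 -0.0481  0.3081] 45.25
top red 138.0 [130. 182.] [13. 14.] 90 [0.0784 0.0635]
top red 217.0 [210. 126.] [17. 16.] 90 [ 0.1951 -0.0517]
top green 145.5 [204. 202.] [13. 14.] 45 [ 0.0832 -0.0384]
top green 1501.5 [369. 156.] [33. 50.] 80 [ 0.2113 -0.3256]
top green 275.5 [293. 143.] [20. 23.] 63 [ 0.2165 -0.1836]
top blue 187.5 [208. 250.] [34. 13.] 84 [-0.0053 -0.065 ]
top blue 204.0 [186. 248.] [35. 15.] 79 [-0.0068 -0.0238]
top blue 220.5 [141. 242.] [37. 17.] 75 [-0.0074  0.0583]
top orange 2210.5 [177. 279.] [105.  27.] 8 [-0.06   -0.0002]
top orange 492.5 [222. 140.] [24. 30.] 27 [ 0.2238 -0.0367]
scene red 117.0 [423. 197.] [12. 12.] 90 [ 0.2179 -0.0664]
scene red 57.0 [400. 132.] [8. 8.] 45 [0.0789 0.0682]
scene red 60.5 [163.  33.] [27.  4.] 76 [-0.6319  0.0259]
scene red 272.5 [225.  16.] [34. 10.] 81 [-0.543   0.1775]
scene orange 134.0 [417. 210.] [14. 34.] 24 [0.18   0.0132]
scene orange 626.0 [332. 172.] [18. 69.] 43 [-0.0558 -0.0062]
```

```bash
python3 - <<'E'
from h import *
a=cv2.imread("pics/top0.png"); b=shot("top")[0][:,:,::-1]
for nm,(u0,u1,v0,v1) in dict(clean=(272,312,118,170),det=(195,245,112,172),sponge=(338,400,132,180)).items():
    m=cv2.matchTemplate(b[v0-12:v1+12,u0-12:u1+12].copy(),a[v0:v1,u0:u1],cv2.TM_CCOEFF_NORMED); print(nm,cv2.minMaxLoc(m)[1],np.array(cv2.minMaxLoc(m)[3])-12)
print(workorder.close_job())
E
```

```text
clean 0.9975581169128418 [0 0]
det 0.9965645670890808 [0 0]
sponge 0.9958639144897461 [0 0]
the job is handed in; nothing more can be done
None
```

The whole job was done in the asked order at about 45 s of robot time and handed in: switch off, three blue filters home, strip seated, switch on, button fully pressed, bottles and sponge unmoved in the last image. I viewed 15 pictures, one over the 14 allowed.

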